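Scrub the sample jars, cap them and start the timer

ROBOT

A 6-joint arm with a two-finger parallel gripper is mounted at the origin on the work surface. World frame = base frame: x ahead of the robot, y to its left, z up, the work surface at z = 0. Lengths are in m, angles in degrees, forces in N, time in s.
With the tool pointing down it reaches from about 0.25 to 0.725 m from the base axis. Payload 9.7 kg.
Tool frame: the origin (TCP) lies on the centre line of the jaws, within the pads' length; the fingertips stand tip_extent ahead of it and the grasp point (between the pads) lies 3 mm ahead of it (tip_extent is the distance from the TCP to the fingertips, in m); z points along the fingers, y is the line along which they close (so a half turn about z gives the same grasp; the last joint's range is limited). The gripper opens to 85 mm and grips with 20 to 120 N. Pads are 22 mm wide; open, the fingers measure 114 mm over their backs; the gripper's body (76 mm by 85 mm) begins 54 mm behind the grasp point. The pads swing forward as they close: fully open they stand 13 mm farther back than shut.
Start: joints at [71.677, 4.979, 10.078, 95.1, 0, 90], TCP at [0.173, 0.522, 0.253] pointing down, gripper open.
Joint ranges: [-179.16, 179.16], [-48.56, 103.87], [-65.8, 70.77], [-126.05, 130.52], [-82.76, 87.17], [-180, 180]. Speed limits (degrees/s): [127.2, 127.2, 147.25, 180, 180, 180].

INTERFACE

Orientations are given as [roll, pitch, yaw] about the fixed x, y, z axes, in that order (R = Rz(yaw) Ry(pitch) Rx(roll)).
In Python, from workcell import * gives the robot as it stands.
- The arm moves only by the tool servo_tool, never from a script. Its argument "rows" is a list of rows, each an object with "offset": the shift along the tool's x, y, z as a fraction of full scale, a list of three; "yaw": the turn about the tool's z as a fraction of full scale; "claw": the closure, from 0 (fully open) to 1 (shut). A call has 1 to 12 rows; each row is the pose to reach, as a shift and turn from the pose commanded when the call began, along the tool's axes at that moment, turning the shorter way round; what a row does not reach only later rows make up. Full scale, the value 1, is 0.1 m for a shift and pi rad for a turn. A row lasts 1/8 s, in which the tool goes at most 62.5 mm and 10.7 degrees, less where a joint would pass 70% of its speed; a pose out of reach is approached as far as the arm can. A call with a number of a shift or a turn outside -1 to 1 is refused whole. A call with a gripper value outside its range is refused whole. The fingers move at their own pace and stop on an object; "squeeze" is the grip in N (left out, the last holds). Time passes only in rows, so rows that repeat a pose let the fingers close. It gives the time, the measured TCP pose, the force, the opening and the grip force at its end, in the units of the state.
- get_obs(): the state, without advancing time (a new reading comes with each control period).
- camera(name): name is "side" or "top"; returns (picture, depth): 384x512x3 uint8, red, green, blue; 384x512 float32, m along the optical axis (not along the pixel's ray), 0 where there is no reading.
- camera_info(name): a dict with "fx", "fy", "cx", "cy" (pixels), "dist" ([k1, k2, p1, p2, k3] as OpenCV has them; the pictures are not rectified), "cam_to_world" (4x4, takes a point from camera to world coordinates). Camera axes: x right, y up, looking along -z (the intrinsics and any distortion apply to the point x, -y, -z); pixel columns grow to the right and rows downward; lengths in m; the calibration is good to about 2 mm. A picture is of the moment at which its call begins. camera_info takes no time and is no camera call.
- job_done(): hands the job in; it is judged then, once.
The state is a dict: "time": time; "q": joint angles; "qd": joint speeds; "joint_efforts": joint torques, N m; "ee_pos": TCP position; "tcp_rot": TCP orientation; "wrist_force": force on the tool from outside, world axes, zero at the start; "torque": the same for the moment, N m; "opening": finger opening in m; "grasp_force": force on a finger pad.
Only numpy, scipy, OpenCV 4.12 (cv2) and the standard library are available. Lean on these libraries where they do the work, as an engineer would, in place of code of your own. Each camera call takes 0.05 s, during which the arm holds its last target. There are 200 camera calls.

TASK

Scrub every open jar on the bench with the long brush, the tallest first and then on down in height: in each jar go down until the bristles meet the bottom, draw the brush up until at least half of the bristles stand out of the mouth, and go down to the bottom again. Then stand the brush back in its pot, put a lid on each jar and press it fully home (the grey collar goes down with it), and only when all jars are closed push the timer's recessed start button right in with the tip of the probe and put the probe back in its block. Keep the jars standing, and leave the dish, the rack of vials and the flat box where they are; any lid left over does not matter.

Things in the scene. Friction and masses are not known exactly. Their poses are not given: they have to be found in the camera images.
- jar_tall: the tall jar, clear plastic, loose on the bench: outer diameter 64 mm, wall 3 mm (bore 58 mm), height 125 mm, inner floor 6 mm up, 450 g. Origin: centre of its underside, z up. Round the mouth a grey collar, outer diameter 78 mm, 12 mm high, its top 8 mm above the rim; it slides down stiffly (about 6 N) to rim level and stays. May be absent (None)
- jar_tall_mouth (a point): centre of the tall jar's rim, 125 mm above its underside; z up. None if the jar is absent
- jar_middle: the middle jar, clear plastic, loose on the bench: outer diameter 64 mm, wall 3 mm (bore 58 mm), height 105 mm, inner floor 6 mm up, 450 g. Origin: centre of its underside, z up. Round the mouth a grey collar, outer diameter 78 mm, 12 mm high, its top 8 mm above the rim; it slides down stiffly (about 6 N) to rim level and stays. May be absent (None)
- jar_middle_mouth (a point): centre of the middle jar's rim, 105 mm above its underside; z up. None if the jar is absent
- jar_short: the short jar, clear plastic, loose on the bench: outer diameter 64 mm, wall 3 mm (bore 58 mm), height 85 mm, inner floor 6 mm up, 450 g. Origin: centre of its underside, z up. Round the mouth a grey collar, outer diameter 78 mm, 12 mm high, its top 8 mm above the rim; it slides down stiffly (about 6 N) to rim level and stays. May be absent (None)
- jar_short_mouth (a point): centre of the short jar's rim, 85 mm above its underside; z up. None if the jar is absent
- lid1: one of three identical white lids, fit every jar, lie plug down. Origin: centre of the plug's underside, z up. Plug diameter 48 mm (tapered at the foot), z 0 to 12 mm; disc diameter 74 mm, z 12 to 20 mm; round knob diameter 26 mm, z 20 to 50 mm; 80 g. Origin 4 mm below the rim when laid on a raised collar, 12 mm below when fully home
- lid2: one of three identical white lids, fit every jar, lie plug down. Origin: centre of the plug's underside, z up. Plug diameter 48 mm (tapered at the foot), z 0 to 12 mm; disc diameter 74 mm, z 12 to 20 mm; round knob diameter 26 mm, z 20 to 50 mm; 80 g. Origin 4 mm below the rim when laid on a raised collar, 12 mm below when fully home
- lid3: one of three identical white lids, fit every jar, lie plug down. Origin: centre of the plug's underside, z up. Plug diameter 48 mm (tapered at the foot), z 0 to 12 mm; disc diameter 74 mm, z 12 to 20 mm; round knob diameter 26 mm, z 20 to 50 mm; 80 g. Origin 4 mm below the rim when laid on a raised collar, 12 mm below when fully home
- brush: long bottle brush, upright in its stand, bristles down. Origin: centre of the lower end of the bristle head, z along the brush towards the handle. Dark round bristle head diameter 44 mm, z 0 to 60 mm (flat lower end); steel stem diameter 8 mm; round wooden handle diameter 20 mm, z 120 to 205 mm; 90 g
- brush_stand: grey plastic pot for the brush, fixed to the bench: inner diameter 54 mm, outer 62 mm, height 55 mm, on a 90 mm square foot. Origin: centre of its underside; its inner floor is 6 mm up, where the brush's lower end stands
- probe: steel-tipped probe (stylus), upright in its stand, tip down. Origin: the tip, z along the probe towards the handle. Steel tip diameter 6 to 8 mm for z 0 to 20 mm, widening to diameter 16 mm at z 32 mm; black guard disc diameter 36 mm, z 50 to 55 mm; round black handle diameter 18 mm, z 55 to 140 mm; 60 g
- probe_stand: aluminium block 70 x 70 x 55 mm fixed to the bench, with an upright through hole of diameter 25 mm in its middle; the probe hangs in it by its guard disc, its tip 5 mm above the bench. Origin: centre of its underside, z up
- timer: white bench timer, 100 x 130 x 40 mm (x, y, z), fixed to the bench, with a dark display on its top face. Origin: centre of its underside. Its round button sits in a well of diameter 24 mm at x -20 mm, y -30 mm in this frame
- button_top (a point): middle of the start button's top face (diameter 21 mm); lies 8 mm below the timer's top face, moves with the button
- start_button (a joint): travel of the start button, 0 = out, 0.006 m = fully in; sprung, about 4.5 N
- vial_dish: bystander: glass dish of vials, diameter 96 mm, 64 mm high; origin at the centre of its underside
- vial_rack: bystander: wooden rack of vials, 70 x 200 mm, 90 mm high; origin at the centre of its underside
- slide_box: bystander: flat black and red box, 100 x 140 x 42 mm; origin at the centre of its underside
Not all that is in view belongs to the job. Leave any blue, green or pink look-alike of the brush_stand alone.

How it is judged:
By the outcome, as a careful person would: the job done as asked, in the order asked, and still so for the second after the job is handed in, with the robot touching nothing.
Of jar_tall, jar_middle, jar_short only 2 to 3 are there at a start; the rules pass over those that are not, and their reading is None.
At some moment in a run one of lid1, lid2, lid3 may be knocked a few centimetres aside while the robot is not near it.
It also fails if it takes over 210 s, if anything falls off the work surface, if the arm or the gripper's body presses on something with over 40 N, if the wrist force passes 120 N, or if a joint passes its speed limit or range.

## Working session

There is one attempt and no reset: what is moved stays moved. The work goes in short steps, Python scripts to look and compute and a tool call to move; the robot and the scene stay as the last step left them, time stands still between calls to the robot, and variables do not carry over. Pictures are saved under pics/ and viewed, at most 14 in all, crops included, and the job is handed in when it is done.

Besides the shell and the picture viewer there is one more tool, called after "Request:" as name(argument=value, ...) on one line, values as JSON. servo_tool: Moves the arm, as the interface text tells. Its arguments: {"type":"object","properties":{"rows":{"type":"array"},"squeeze":{"type":"number"}},"required":["rows"]}

```bash
ls; mkdir -p pics; cat > h.py <<'E'
from workcell import *
import numpy as np, cv2
def snap(n):
    p,d=camera(n); return p,d
def ray(n,u,v):
    i=camera_info(n);K=np.array([[i['fx'],0,i['cx']],[0,i['fy'],i['cy']],[0,0,1]])
    x,y=cv2.undistortPoints(np.array([[[u,v]]],float),K,np.array(i['dist'],float))[0,0]
    T=np.array(i['cam_to_world']);return T[:3,3],T[:3,:3]@np.array([x,-y,-1.])
def onplane(n,u,v,z):
    o,d=ray(n,u,v);return o+d*(z-o[2])/d[2]
def cloud(n,dep):
    i=camera_info(n);K=np.array([[i['fx'],0,i['cx']],[0,i['fy'],i['cy']],[0,0,1]])
    h,w=dep.shape;uv=np.stack(np.meshgrid(np.arange(w),np.arange(h)),-1).reshape(-1,1,2).astype(float)
    xy=cv2.undistortPoints(uv,K,np.array(i['dist'],float))[:,0]
    T=np.array(i['cam_to_world']);z=dep.reshape(-1,1)
    P=np.hstack([xy[:,:1]*z,-xy[:,1:]*z,-z])@T[:3,:3].T+T[:3,3]
    P[z[:,0]==0]=np.nan
    return P.reshape(h,w,3)
E
python3 - <<'E'
from h import *
for n in('top','side'):
    p,d=snap(n);cv2.imwrite(f'pics/{n}0.png',cv2.resize(p[...,::-1],(800,600)));np.savez(f'{n}0.npz',p=p,d=d)
    i=camera_info(n);print(n,i['fx'],i['dist'],np.round(i['cam_to_world'],3).tolist())
print(get_obs())
E
```

```text
pics
top 420.2455430110461 [-0.14579797  0.          0.          0.          0.        ] [[-0.01, 0.981, -0.192, 0.346], [-0.999, -0.016, -0.03, -0.064], [-0.033, 0.191, 0.981, 1.124], [0.0, 0.0, 0.0, 1.0]]
side 423.13322584494256 [0.03802694 0.         0.         0.         0.        ] [[0.703, 0.522, -0.483, 0.05], [-0.712, 0.523, -0.469, -0.556], [0.008, 0.673, 0.739, 0.911], [0.0, 0.0, 0.0, 1.0]]
{'time': 0.1, 'q': array([7.16763239e+01, 5.00996570e+00, 1.00392023e+01, 9.51002360e+01,
       2.05720059e-03, 9.00026080e+01]), 'qd': array([-0.07955889, -0.15407551,  0.11429633,  0.01230303, -0.02995115,
        0.04514182]), 'joint_efforts': array([-3.93370410e-04, -5.21560943e+01,  4.65653980e+01,  1.59832049e-02,
        4.61375441e-05, -5.20693419e-06]), 'ee_pos': array([0.17284613, 0.52194489, 0.25263647]), 'tcp_rot': array([-1.79929000e+02, -2.05396724e-03,  1.61673713e+02]), 'wrist_force': array([ 0.69566031, -0.30291955, -0.8807059 ]), 'torque': array([ 0.01699443, -0.03107193, -0.03057072]), 'grasp_force': 0.0, 'opening': 0.0854068457889231}
```

View pics/top0.png

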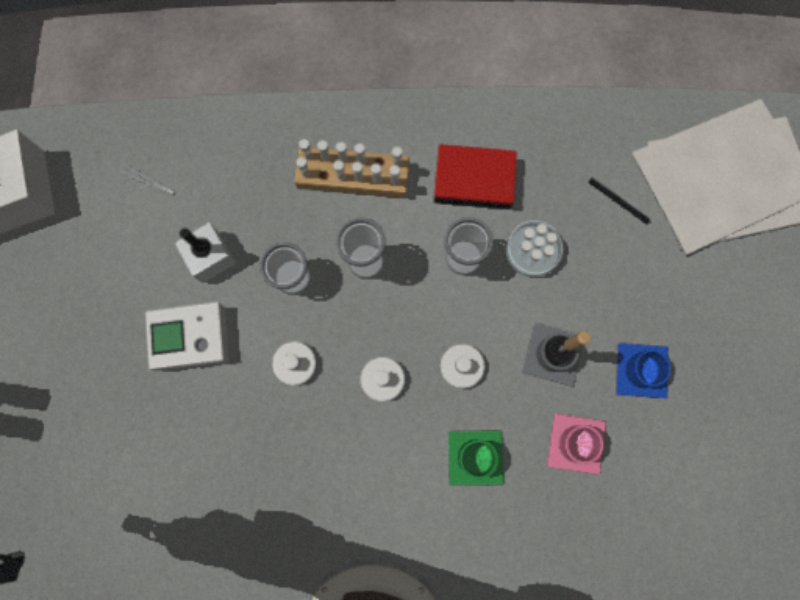

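View pics/side0.png

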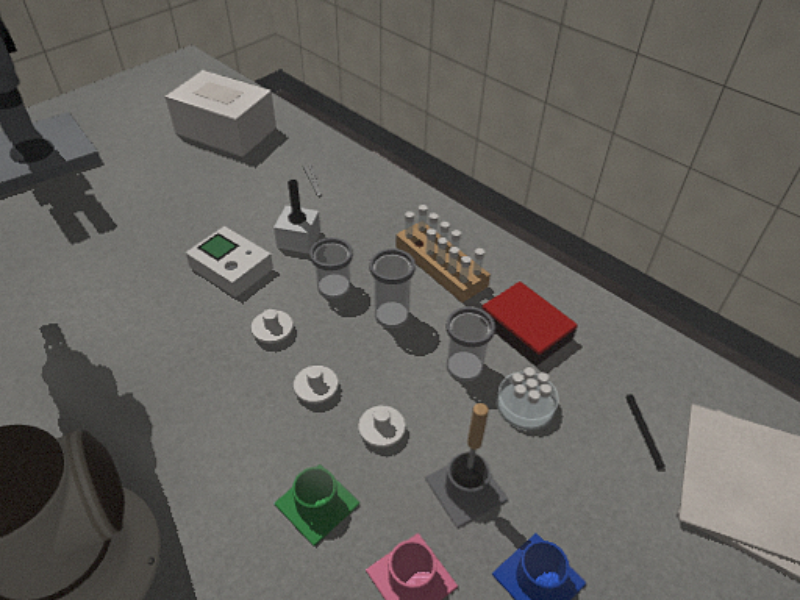

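Seen (800x600 pixels in the top view):
- **Jars:** (286,268), (361,243) and (468,245).
- **Lids:** (294,363), (383,379) and (462,367).
- **Brush:** in the grey pot at (558,350). The look-alike pots are blue (648,370), green (478,457) and pink (580,443).
- **Probe:** in the aluminium block at (203,248). The black pen at (620,200) and the thin rod at (150,180) could be mistaken for it.
- **Timer:** (185,335), with its large button at (201,344). The small dot at (199,319) is not the button.

The grey pot with the wooden handle and the block with the guarded black handle fit the descriptions.

```bash
python3 - <<'E'
from h import *
S={}
for n in('top','side'):
    z=np.load(f'{n}0.npz');S[n]=(z['p'],cloud(n,z['d']))
p,P=S['top']
def reg(n,x0,y0,x1,y1):
    f=0.64;return [a[int(y0*f):int(y1*f),int(x0*f):int(x1*f)] for a in S[n]]
for nm,b in dict(jA=(255,235,320,300),jB=(330,212,395,285),jC=(438,212,500,280),dish=(500,215,570,280),l1=(268,338,320,390),l2=(355,352,410,405),l3=(437,342,490,392),brush=(520,320,605,390),probe=(170,215,250,285),timer=(140,295,240,375),rack=(290,135,415,200)).items():
    im,Q=reg('top',*b);h=Q[...,2];v=np.isfinite(h)&(h>.012)
    print(nm,v.sum(),'nan',np.isnan(h).sum(),'hpct',np.round(np.percentile(h[v],[5,25,50,75,90,98]),3),end=' ')
    q=Q[v];top=q[q[:,2]>np.percentile(q[:,2],80)];print('top centre',np.round(top.mean(0),3), 'minmax',np.round(q.min(0),3),np.round(q.max(0),3))
cv2.imwrite('pics/c1.png',np.vstack([cv2.resize(S['top'][0][130:250,85:265,::-1],(600,400),interpolation=2)[:300] if 0 else cv2.resize(S['top'][0][125:250,85:385,::-1],(800,333),interpolation=2),cv2.resize(S['side'][0][110:330,150:350,::-1][40:110],(800,260),interpolation=2)]))
E
```

```text
jA 625 nan 11 hpct [0.018 0.045 0.084 0.092 0.094 0.096] top centre [0.608 0.139 0.094] minmax [0.569 0.1   0.012] [0.646 0.178 0.098]
jB 783 nan 9 hpct [0.023 0.059 0.108 0.13  0.134 0.136] top centre [0.632 0.007 0.134] minmax [ 0.595 -0.027  0.012] [0.672 0.048 0.139]
jC 713 nan 7 hpct [0.021 0.052 0.101 0.111 0.114 0.116] top centre [ 0.637 -0.164  0.114] minmax [ 0.599 -0.201  0.012] [ 0.677 -0.123  0.118]
dish 654 nan 6 hpct [0.015 0.028 0.041 0.063 0.065 0.067] top centre [ 0.649 -0.285  0.065] minmax [ 0.6   -0.332  0.012] [ 0.696 -0.238  0.069]
l1 601 nan 11 hpct [0.017 0.019 0.021 0.023 0.049 0.052] top centre [0.453 0.13  0.042] minmax [0.418 0.095 0.013] [0.49  0.168 0.056]
l2 620 nan 7 hpct [0.017 0.019 0.021 0.023 0.049 0.052] top centre [ 0.425 -0.018  0.042] minmax [ 0.39  -0.052  0.015] [0.461 0.019 0.056]
l3 624 nan 2 hpct [0.017 0.019 0.021 0.023 0.049 0.052] top centre [ 0.445 -0.153  0.042] minmax [ 0.409 -0.189  0.014] [ 0.481 -0.118  0.054]
brush 573 nan 13 hpct [0.022 0.052 0.064 0.071 0.204 0.212] top centre [ 0.465 -0.308  0.194] minmax [ 0.42  -0.35   0.012] [ 0.494 -0.272  0.215]
probe 852 nan 6 hpct [0.022 0.053 0.056 0.059 0.094 0.145] top centre [0.648 0.287 0.098] minmax [0.601 0.244 0.012] [0.697 0.337 0.148]
timer 1851 nan 20 hpct [0.03  0.039 0.041 0.042 0.043 0.045] top centre [0.499 0.324 0.044] minmax [0.444 0.249 0.012] [0.557 0.387 0.048]
rack 1982 nan 21 hpct [0.023 0.035 0.037 0.067 0.089 0.092] top centre [0.795 0.032 0.089] minmax [ 0.75  -0.069  0.012] [0.84  0.134 0.096]
```

View pics/c1.png

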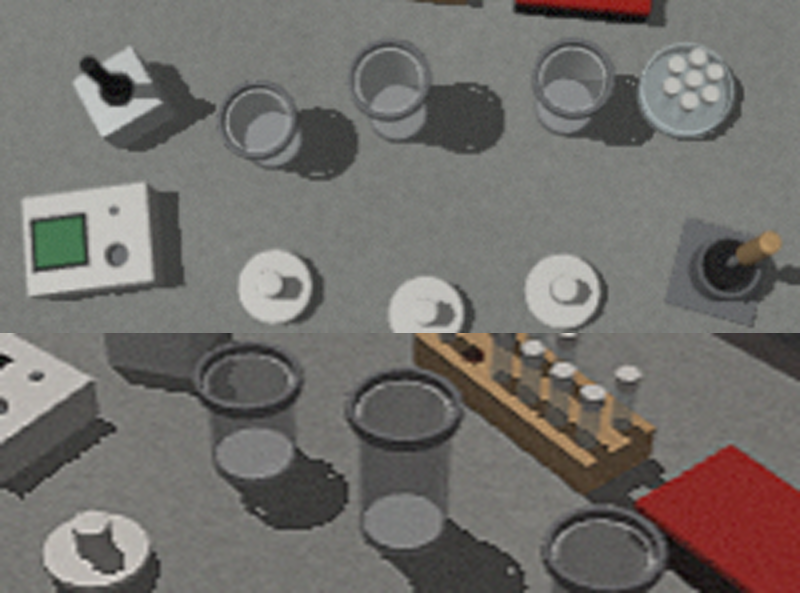

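```bash
cat > m.py <<'E'
from h import *
from scipy.optimize import least_squares
def fitc(q,r,c0):
    s=least_squares(lambda c:np.hypot(q[:,0]-c[0],q[:,1]-c[1])-r,c0,loss='soft_l1',f_scale=.003);return s.x
def sel(P,c,R,z0,z1):
    q=P.reshape(-1,3);q=q[np.isfinite(q[:,2])];k=(np.hypot(q[:,0]-c[0],q[:,1]-c[1])<R)&(q[:,2]>z0)&(q[:,2]<z1);return q[k]
JAR=dict(short=((.608,.139),.093),tall=((.633,.01),.133),middle=((.638,-.162),.113))
LID=dict(l1=(.453,.131),l2=(.425,-.017),l3=(.445,-.153))
def jars(P):
    for k,(c,h) in JAR.items():
        q=sel(P,c,.055,h-.006,h+.006);print(k,len(q),np.round(fitc(q,.037,c),4),np.round((q.min(0)+q.max(0))/2,4))
def knob(P,c,z=0):
    q=sel(P,c,.025,z+.026,z+.047)
    return len(q),np.round(fitc(q,.013,c),4)
E
python3 - <<'E'
from m import *
for n in('top','side'):
    z=np.load(f'{n}0.npz');P=cloud(n,z['d']);p=z['p'];print(n)
    jars(P)
    for k,c in LID.items():
        q=sel(P,c,.06,.015,.026);print(k,knob(P,c),'disc',np.round((q.min(0)+q.max(0))[:2]/2,4))
    for z0,z1 in((.13,.17),(.165,.208)):
        q=sel(P,(.465,-.308),.03,z0,z1);print('brush',z0,len(q),np.round(fitc(q,.01,q.mean(0)[:2]),4))
    q=sel(P,(.465,-.308),.1,.05,.06);print('pot',len(q),np.round((q.min(0)+q.max(0))/2,4))
    for z0,z1 in((.068,.105),(.1,.138)):
        q=sel(P,(.645,.287),.03,z0,z1);print('probe',z0,len(q),np.round(fitc(q,.009,q.mean(0)[:2]),4))
    q=sel(P,(.5,.32),.1,.036,.046);r=cv2.minAreaRect((q[:,:2]*1000).astype(np.float32));print('timer',r)
    m=(np.hypot(P[...,0]-.48,P[...,1]-.30)<.04)&(P[...,2]>.025)&(p.max(2)<150)
    N,L,s,c=cv2.connectedComponentsWithStats(m.astype(np.uint8))
    for i in range(1,N):
        if s[i,4]>8: print('dark',s[i],c[i],np.round(onplane(n,*c[i],.040),4))
E
```

```text
top
short 245 [0.6076 0.138 ] [0.6076 0.1388 0.0924]
tall 239 [0.6335 0.01  ] [0.6339 0.0104 0.1327]
middle 250 [ 0.6375 -0.1621] [ 0.6379 -0.1621  0.1125]
l1 (19, array([0.4542, 0.1318])) disc [0.4537 0.1315]
l2 (7, array([ 0.4266, -0.018 ])) disc [ 0.4259 -0.0164]
l3 (15, array([ 0.4448, -0.1538])) disc [ 0.4449 -0.1533]
brush 0.13 37 [ 0.4672 -0.3117]
brush 0.165 52 [ 0.4671 -0.3118]
pot 110 [ 0.4643 -0.313   0.0549]
probe 0.068 44 [0.6522 0.291 ]
probe 0.1 46 [0.6522 0.2913]
timer ((501.6240234375, 319.43707275390625), (99.95836639404297, 132.58433532714844), 7.281590461730957)
dark [109 210  10  16  98] [114.13265306 218.74489796] [0.4896 0.3276 0.04  ]
dark [124 216   9   9  62] [128.14516129 220.16129032] [0.4855 0.2887 0.04  ]
side
short 163 [0.6078 0.1394] [0.6079 0.1398 0.0913]
tall 191 [0.6337 0.0093] [0.6343 0.0103 0.1315]
middle 208 [ 0.6381 -0.1621] [ 0.6383 -0.161   0.112 ]
l1 (52, array([0.4558, 0.1333])) disc [0.4545 0.1321]
l2 (56, array([ 0.4275, -0.0167])) disc [ 0.4265 -0.0177]
l3 (53, array([ 0.4477, -0.1513])) disc [ 0.4475 -0.1525]
brush 0.13 96 [ 0.4676 -0.3096]
brush 0.165 122 [ 0.4675 -0.3098]
pot 185 [ 0.4643 -0.3116  0.055 ]
probe 0.068 55 [0.6512 0.292 ]
probe 0.1 60 [0.6509 0.292 ]
timer ((501.5158386230469, 319.8941650390625), (103.05154418945312, 133.35707092285156), 6.291692733764648)
dark [134 159  15   9  59] [140.79661017 162.62711864] [0.4888 0.326  0.04  ]
dark [144 167   8   6  43] [147.44186047 169.44186047] [0.4853 0.2882 0.04  ]
dark [130 169  16  12  43] [137.72093023 175.02325581] [0.4514 0.2889 0.04  ]
```

All three jars are open. From the collar heights, the tall jar is at (0.634, 0.010), the middle one at (0.638, -0.162) and the short one at (0.608, 0.139). The crop confirms the grey pot with the wooden-handled brush, the probe in its block, and the button well at about (0.4855, 0.288).

I'll start by turning the tool to yaw 90, so that tool x = +Y, tool y = +X and tool z = down.

Request:
servo_tool(rows=[{"offset": [0, 0, -0.25], "yaw": 0.1, "claw": 0}, {"offset": [0, 0, -0.5], "yaw": 0.2, "claw": 0}, {"offset": [0, 0, -0.5], "yaw": 0.25, "claw": 0}, {"offset": [0, 0, -0.5], "yaw": 0.3, "claw": 0}, {"offset": [0, 0, -0.5], "yaw": 0.35, "claw": 0}, {"offset": [0, 0, -0.5], "yaw": 0.398, "claw": 0}, {"offset": [0, 0, -0.5], "yaw": 0.398, "claw": 0}, {"offset": [0, 0, -0.5], "yaw": 0.398, "claw": 0}, {"offset": [0, 0, -0.5], "yaw": 0.398, "claw": 0}])

```text
time: 1.23
ee_pos: [0.1729, 0.5221, 0.3031]
tcp_rot: [-180.0, 0.0, 90.2]
wrist_force: [0.5, -0.9, 0.8]
opening: 0.0857
grasp_force: 0.0
```

Request:
servo_tool(rows=[{"offset": [-0.5, 0.5, 0], "yaw": 0, "claw": 0}, {"offset": [-1, 1, 0], "yaw": 0, "claw": 0}, {"offset": [-1, 1, 0], "yaw": 0, "claw": 0}, {"offset": [-1, 1, 0], "yaw": 0, "claw": 0}])

```text
time: 1.72
ee_pos: [0.2735, 0.4218, 0.3035]
tcp_rot: [180.0, -0.0, 90.0]
wrist_force: [-0.2, -0.1, -0.3]
opening: 0.0855
grasp_force: 0.0
```

Request:
servo_tool(rows=[{"offset": [-0.5, 0.5, 0], "yaw": 0, "claw": 0}, {"offset": [-1, 1, 0], "yaw": 0, "claw": 0}, {"offset": [-1, 1, 0], "yaw": 0, "claw": 0}, {"offset": [-1, 1, 0], "yaw": 0, "claw": 0}])

```text
time: 2.22
ee_pos: [0.3731, 0.3227, 0.3031]
tcp_rot: [-180.0, -0.0, 90.0]
wrist_force: [-0.6, -0.2, -0.2]
opening: 0.0853
grasp_force: 0.0
```

Request:
servo_tool(rows=[{"offset": [-0.5, 0.5, 0], "yaw": 0, "claw": 0}, {"offset": [-1, 0.945, 0], "yaw": 0, "claw": 0}, {"offset": [-1, 0.945, 0], "yaw": 0, "claw": 0}, {"offset": [-1, 0.945, 0], "yaw": 0, "claw": 0}])

```text
time: 2.72
ee_pos: [0.4673, 0.2233, 0.303]
tcp_rot: [-180.0, -0.0, 90.1]
wrist_force: [-0.7, 0.8, 1.1]
opening: 0.0853
grasp_force: 0.0
```

Request:
servo_tool(rows=[{"offset": [-0.5, 0, 0], "yaw": 0, "claw": 0}, {"offset": [-1, 0, 0], "yaw": 0, "claw": 0}, {"offset": [-1, 0, 0], "yaw": 0, "claw": 0}])

```text
time: 3.1
ee_pos: [0.4668, 0.1221, 0.3039]
tcp_rot: [180.0, -0.0, 90.0]
wrist_force: [0.3, 0.2, 0.2]
opening: 0.0857
grasp_force: 0.0
```

Request:
servo_tool(rows=[{"offset": [-0.5, 0, 0], "yaw": 0, "claw": 0}, {"offset": [-1, 0, 0], "yaw": 0, "claw": 0}, {"offset": [-1, 0, 0], "yaw": 0, "claw": 0}])

```text
time: 3.48
ee_pos: [0.4675, 0.0222, 0.3036]
tcp_rot: [180.0, -0.0, 90.0]
wrist_force: [-0.6, 0.2, -0.2]
opening: 0.0856
grasp_force: 0.0
```

Request:
servo_tool(rows=[{"offset": [-0.5, 0, 0], "yaw": 0, "claw": 0}, {"offset": [-1, 0, 0], "yaw": 0, "claw": 0}, {"offset": [-1, 0, 0], "yaw": 0, "claw": 0}])

```text
time: 3.85
ee_pos: [0.4681, -0.0777, 0.3031]
tcp_rot: [-180.0, -0.0, 90.0]
wrist_force: [0.6, 0.5, 0.3]
opening: 0.0852
grasp_force: 0.0
```

Request:
servo_tool(rows=[{"offset": [-0.5, 0, 0], "yaw": 0, "claw": 0}, {"offset": [-1, 0, 0], "yaw": 0, "claw": 0}, {"offset": [-1, 0, 0], "yaw": 0, "claw": 0}])

```text
time: 4.22
ee_pos: [0.4686, -0.1776, 0.3028]
tcp_rot: [-180.0, -0.0, 90.0]
wrist_force: [0.1, 1.4, -0.2]
opening: 0.0851
grasp_force: 0.0
```

Request:
servo_tool(rows=[{"offset": [-0.5, 0, 0], "yaw": 0, "claw": 0}, {"offset": [-1, 0, 0], "yaw": 0, "claw": 0}, {"offset": [-1, 0, 0], "yaw": 0, "claw": 0}])

```text
time: 4.6
ee_pos: [0.469, -0.2775, 0.3025]
tcp_rot: [-180.0, -0.0, 90.0]
wrist_force: [-0.5, 1.3, -0.4]
opening: 0.085
grasp_force: 0.0
```

Request:
servo_tool(rows=[{"offset": [-0.33, 0, 0], "yaw": 0, "claw": 0}, {"offset": [-0.33, 0, 0], "yaw": 0, "claw": 0}, {"offset": [-0.33, 0, 0], "yaw": 0, "claw": 0}, {"offset": [-0.33, 0, 0], "yaw": 0, "claw": 0}])

```text
time: 5.1
ee_pos: [0.4684, -0.3091, 0.3036]
tcp_rot: [180.0, -0.0, 90.1]
wrist_force: [0.2, -1.0, -0.6]
opening: 0.0855
grasp_force: 0.0
```

Request:
servo_tool(rows=[{"offset": [-0.01, -0.01, 0.4], "yaw": 0, "claw": 0}, {"offset": [-0.01, -0.01, 0.8], "yaw": 0, "claw": 0}, {"offset": [-0.01, -0.01, 0.8], "yaw": 0, "claw": 0}])

```text
time: 5.48
ee_pos: [0.466, -0.3102, 0.2208]
tcp_rot: [-179.8, -0.2, 90.1]
wrist_force: [0.4, -0.0, 1.0]
opening: 0.0855
grasp_force: 0.0
```

Request:
servo_tool(rows=[{"offset": [0, 0, 0.3], "yaw": 0, "claw": 0}, {"offset": [0, 0, 0.49], "yaw": 0, "claw": 0}, {"offset": [0, 0, 0.49], "yaw": 0, "claw": 0}])

```text
time: 5.85
ee_pos: [0.4671, -0.3113, 0.1752]
tcp_rot: [180.0, -0.0, 90.1]
wrist_force: [-0.3, 0.3, 0.2]
opening: 0.0854
grasp_force: 0.0
```

Request:
servo_tool(rows=[{"offset": [0, 0, 0], "yaw": 0, "claw": 0.5}, {"offset": [0, 0, 0], "yaw": 0, "claw": 1}, {"offset": [0, 0, 0], "yaw": 0, "claw": 1}, {"offset": [0, 0, 0], "yaw": 0, "claw": 1}, {"offset": [0, 0, 0], "yaw": 0, "claw": 1}, {"offset": [0, 0, 0], "yaw": 0, "claw": 1}, {"offset": [0, 0, 0], "yaw": 0, "claw": 1}, {"offset": [0, 0, 0], "yaw": 0, "claw": 1}], squeeze=60)

```text
time: 6.85
ee_pos: [0.467, -0.3118, 0.1749]
tcp_rot: [180.0, 0.0, 90.0]
wrist_force: [-1.5, -1.4, 5.4]
opening: 0.019
grasp_force: 58.7
```

Request:
servo_tool(rows=[{"offset": [0, 0, -0.3], "yaw": 0, "claw": 1}, {"offset": [0, 0, -0.6], "yaw": 0, "claw": 1}, {"offset": [0, 0, -0.9], "yaw": 0, "claw": 1}, {"offset": [0, 0, -0.9], "yaw": 0, "claw": 1}])

```text
time: 7.35
ee_pos: [0.4675, -0.3121, 0.2662]
tcp_rot: [179.8, 0.1, 90.0]
wrist_force: [0.5, 0.2, -1.3]
opening: 0.0186
grasp_force: 58.9
```

Request:
servo_tool(rows=[{"offset": [0, 0, -0.4], "yaw": 0, "claw": 1}, {"offset": [0, 0, -0.8], "yaw": 0, "claw": 1}, {"offset": [0, 0, -0.8], "yaw": 0, "claw": 1}, {"offset": [0, 0, -0.8], "yaw": 0, "claw": 1}])

```text
time: 7.85
ee_pos: [0.467, -0.3117, 0.3425]
tcp_rot: [-179.9, -0.1, 90.0]
wrist_force: [0.2, -0.9, -1.8]
opening: 0.0185
grasp_force: 59.0
```

Request:
servo_tool(rows=[{"offset": [0.4, 0.2, 0], "yaw": 0, "claw": 1}, {"offset": [0.8, 0.4, 0], "yaw": 0, "claw": 1}, {"offset": [1, 0.5, 0], "yaw": 0, "claw": 1}, {"offset": [1, 0.5, 0], "yaw": 0, "claw": 1}])

```text
time: 8.35
ee_pos: [0.5172, -0.2103, 0.3423]
tcp_rot: [-179.9, -0.1, 90.2]
wrist_force: [0.3, 0.2, -1.7]
opening: 0.0186
grasp_force: 59.0
```

Request:
servo_tool(rows=[{"offset": [0.4, 0.2, 0], "yaw": 0, "claw": 1}, {"offset": [0.8, 0.4, 0], "yaw": 0, "claw": 1}, {"offset": [1, 0.5, 0], "yaw": 0, "claw": 1}, {"offset": [1, 0.5, 0], "yaw": 0, "claw": 1}])

```text
time: 8.85
ee_pos: [0.567, -0.1112, 0.3427]
tcp_rot: [-179.9, -0.0, 90.1]
wrist_force: [-0.3, -0.3, -0.5]
opening: 0.0189
grasp_force: 59.0
```

Request:
servo_tool(rows=[{"offset": [0.4, 0.2, 0], "yaw": 0, "claw": 1}, {"offset": [0.8, 0.4, 0], "yaw": 0, "claw": 1}, {"offset": [1, 0.5, 0], "yaw": 0, "claw": 1}, {"offset": [1, 0.5, 0], "yaw": 0, "claw": 1}, {"offset": [1, 0.5, 0], "yaw": 0, "claw": 1}, {"offset": [1, 0.5, 0], "yaw": 0, "claw": 1}])

```text
time: 9.6
ee_pos: [0.6164, -0.0128, 0.3446]
tcp_rot: [180.0, 0.0, 90.0]
wrist_force: [-0.3, 0.1, -0.5]
opening: 0.019
grasp_force: 59.0
```

```bash
cat > bm.py <<'E'
from m import *
o=get_obs();e=o['ee_pos'];print(o['time'],e)
n='side';p,d=snap(n);P=cloud(n,d)
for z0,z1,r in((e[2]-.163,e[2]-.12,.022),(e[2]-.042,e[2]-.028,.01)):
    q=sel(P,e,.035,z0,z1);print(z0,len(q),np.round(fitc(q,r,e[:2]),4))
q=sel(P,e,.04,.0,.6);print('lowest rel TCP',np.sort(q[:,2])[:30:6]-e[2])
jars(P)
cv2.imwrite('pics/b.png',p[...,::-1])
E
python3 bm.py
```

```text
9.6 [ 0.61636638 -0.01284758  0.34455827]
0.18155827456087834 223 [ 0.6173 -0.0102]
0.30255827456087836 37 [ 0.6173 -0.011 ]
lowest rel TCP [-0.3445451  -0.34441631 -0.34436077 -0.34418197 -0.34411355]
short 163 [0.6075 0.1393] [0.6088 0.14   0.0919]
tall 141 [0.6345 0.0099] [0.6336 0.0103 0.1312]
middle 209 [ 0.6379 -0.1625] [ 0.6385 -0.1621  0.1118]
```

View pics/b.png

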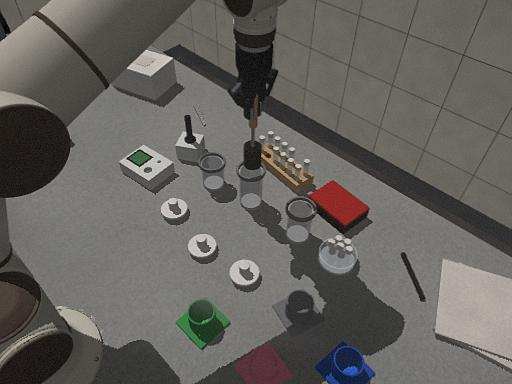

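Request:
servo_tool(rows=[{"offset": [0.2, 0.165, 0], "yaw": 0, "claw": 1}, {"offset": [0.2, 0.165, 0], "yaw": 0, "claw": 1}, {"offset": [0.2, 0.165, 0], "yaw": 0, "claw": 1}, {"offset": [0.2, 0.165, 0], "yaw": 0, "claw": 1}])

```text
time: 10.15
ee_pos: [0.6329, 0.0078, 0.3446]
tcp_rot: [180.0, 0.0, 90.0]
wrist_force: [-0.3, -0.4, -1.1]
opening: 0.0187
grasp_force: 59.1
```

Request:
servo_tool(rows=[{"offset": [0, 0, 0.25], "yaw": 0, "claw": 1}, {"offset": [0, 0, 0.5], "yaw": 0, "claw": 1}, {"offset": [0, 0, 0.7], "yaw": 0, "claw": 1}, {"offset": [0, 0, 0.7], "yaw": 0, "claw": 1}, {"offset": [0, 0, 0.7], "yaw": 0, "claw": 1}])

```text
time: 10.78
ee_pos: [0.6332, 0.0082, 0.2755]
tcp_rot: [179.9, -0.0, 90.0]
wrist_force: [-1.0, 0.5, -0.6]
opening: 0.0187
grasp_force: 59.1
```

Request:
servo_tool(rows=[{"offset": [0, 0, 0.25], "yaw": 0, "claw": 1}, {"offset": [0, 0, 0.5], "yaw": 0, "claw": 1}, {"offset": [0, 0, 0.75], "yaw": 0, "claw": 1}, {"offset": [0, 0, 0.85], "yaw": 0, "claw": 1}, {"offset": [0, 0, 0.93], "yaw": 0, "claw": 1}, {"offset": [0, 0, 0.93], "yaw": 0, "claw": 1}])

```text
time: 11.52
ee_pos: [0.6334, 0.0084, 0.1817]
tcp_rot: [180.0, 0.0, 90.0]
wrist_force: [0.7, 0.2, -0.6]
opening: 0.0186
grasp_force: 59.1
```

Request:
servo_tool(rows=[{"offset": [0, 0, 0.03], "yaw": 0, "claw": 1}, {"offset": [0, 0, 0.05], "yaw": 0, "claw": 1}, {"offset": [0, 0, 0.07], "yaw": 0, "claw": 1}, {"offset": [0, 0, 0.07], "yaw": 0, "claw": 1}])

```text
time: 12.02
ee_pos: [0.6334, 0.0084, 0.1749]
tcp_rot: [179.9, -0.0, 90.0]
wrist_force: [-0.5, 0.4, 2.1]
opening: 0.0185
grasp_force: 59.5
```

Request:
servo_tool(rows=[{"offset": [0, 0, 0.01], "yaw": 0, "claw": 1}, {"offset": [0, 0, 0.01], "yaw": 0, "claw": 1}])

```text
time: 12.28
ee_pos: [0.6335, 0.0084, 0.1748]
tcp_rot: [179.9, -0.0, 90.0]
wrist_force: [-1.9, -0.6, 9.6]
opening: 0.0186
grasp_force: 60.3
```

Request:
servo_tool(rows=[{"offset": [0, 0, -0.25], "yaw": 0, "claw": 1}, {"offset": [0, 0, -0.5], "yaw": 0, "claw": 1}, {"offset": [0, 0, -0.75], "yaw": 0, "claw": 1}, {"offset": [0, 0, -1], "yaw": 0, "claw": 1}, {"offset": [0, 0, -1], "yaw": 0, "claw": 1}])

```text
time: 12.9
ee_pos: [0.6338, 0.0084, 0.2749]
tcp_rot: [179.8, -0.0, 90.0]
wrist_force: [-0.1, -0.1, -1.2]
opening: 0.0188
grasp_force: 59.2
```

Request:
servo_tool(rows=[{"offset": [0, 0, -0.1], "yaw": 0, "claw": 1}, {"offset": [0, 0, -0.1], "yaw": 0, "claw": 1}, {"offset": [0, 0, -0.1], "yaw": 0, "claw": 1}])

```text
time: 13.28
ee_pos: [0.6331, 0.0084, 0.2826]
tcp_rot: [-179.9, 0.0, 90.0]
wrist_force: [-0.0, 0.4, 0.1]
opening: 0.0189
grasp_force: 59.2
```

Request:
servo_tool(rows=[{"offset": [0, 0, 0.25], "yaw": 0, "claw": 1}, {"offset": [0, 0, 0.5], "yaw": 0, "claw": 1}, {"offset": [0, 0, 0.75], "yaw": 0, "claw": 1}, {"offset": [0, 0, 1], "yaw": 0, "claw": 1}, {"offset": [0, 0, 1], "yaw": 0, "claw": 1}, {"offset": [0, 0, 1], "yaw": 0, "claw": 1}])

```text
time: 14.02
ee_pos: [0.6334, 0.0084, 0.1842]
tcp_rot: [180.0, 0.0, 90.0]
wrist_force: [-0.4, -0.5, -0.4]
opening: 0.0188
grasp_force: 59.1
```

Request:
servo_tool(rows=[{"offset": [0, 0, 0.04], "yaw": 0, "claw": 1}, {"offset": [0, 0, 0.08], "yaw": 0, "claw": 1}, {"offset": [0, 0, 0.1], "yaw": 0, "claw": 1}, {"offset": [0, 0, 0.1], "yaw": 0, "claw": 1}, {"offset": [0, 0, 0.1], "yaw": 0, "claw": 1}])

```text
time: 14.65
ee_pos: [0.6335, 0.0084, 0.1749]
tcp_rot: [179.9, -0.0, 90.0]
wrist_force: [-1.1, 0.2, 7.3]
opening: 0.0183
grasp_force: 60.2
```

Request:
servo_tool(rows=[{"offset": [0, 0, -0.25], "yaw": 0, "claw": 1}, {"offset": [0, 0, -0.5], "yaw": 0, "claw": 1}, {"offset": [0, 0, -0.75], "yaw": 0, "claw": 1}, {"offset": [0, 0, -1], "yaw": 0, "claw": 1}, {"offset": [0, 0, -1], "yaw": 0, "claw": 1}])

```text
time: 15.28
ee_pos: [0.6339, 0.0084, 0.2752]
tcp_rot: [179.8, -0.0, 90.0]
wrist_force: [0.9, 1.0, -1.9]
opening: 0.0189
grasp_force: 59.2
```

Request:
servo_tool(rows=[{"offset": [0, 0, -0.3], "yaw": 0, "claw": 1}, {"offset": [0, 0, -0.6], "yaw": 0, "claw": 1}, {"offset": [0, 0, -0.65], "yaw": 0, "claw": 1}, {"offset": [0, 0, -0.65], "yaw": 0, "claw": 1}])

```text
time: 15.78
ee_pos: [0.6335, 0.0084, 0.3368]
tcp_rot: [-179.9, 0.0, 90.0]
wrist_force: [-0.7, -0.3, -0.9]
opening: 0.0184
grasp_force: 59.2
```

Request:
servo_tool(rows=[{"offset": [-0.3, 0, 0], "yaw": 0, "claw": 1}, {"offset": [-0.6, 0, 0], "yaw": 0, "claw": 1}, {"offset": [-0.9, 0, 0], "yaw": 0, "claw": 1}, {"offset": [-0.9, 0, 0], "yaw": 0, "claw": 1}])

```text
time: 16.27
ee_pos: [0.6331, -0.0834, 0.3361]
tcp_rot: [-179.8, -0.0, 89.9]
wrist_force: [-0.2, 0.2, -2.1]
opening: 0.0187
grasp_force: 59.2
```

Request:
servo_tool(rows=[{"offset": [-0.3, 0.035, 0], "yaw": 0, "claw": 1}, {"offset": [-0.6, 0.035, 0], "yaw": 0, "claw": 1}, {"offset": [-0.82, 0.035, 0], "yaw": 0, "claw": 1}, {"offset": [-0.82, 0.035, 0], "yaw": 0, "claw": 1}, {"offset": [-0.82, 0.035, 0], "yaw": 0, "claw": 1}, {"offset": [-0.82, 0.035, 0], "yaw": 0, "claw": 1}])

```text
time: 17.02
ee_pos: [0.6369, -0.1627, 0.3384]
tcp_rot: [180.0, -0.0, 90.1]
wrist_force: [0.4, 0.3, -0.2]
opening: 0.0184
grasp_force: 59.2
```

```bash
python3 bm.py
```

```text
17.025 [ 0.63691748 -0.16266658  0.33837175]
0.17537175024368737 235 [ 0.6381 -0.1602]
0.2963717502436874 41 [ 0.6378 -0.1606]
lowest rel TCP [-0.33829645 -0.33798935 -0.33765002 -0.33748852 -0.33705046]
short 169 [0.6077 0.1391] [0.608  0.139  0.0913]
tall 190 [0.6338 0.0095] [0.6346 0.0101 0.1313]
middle 190 [ 0.6377 -0.1622] [ 0.6392 -0.1615  0.1111]
```

Request:
servo_tool(rows=[{"offset": [-0.015, 0, 0.25], "yaw": 0, "claw": 1}, {"offset": [-0.015, 0, 0.5], "yaw": 0, "claw": 1}, {"offset": [-0.015, 0, 0.7], "yaw": 0, "claw": 1}, {"offset": [-0.015, 0, 0.7], "yaw": 0, "claw": 1}, {"offset": [-0.015, 0, 0.7], "yaw": 0, "claw": 1}])

```text
time: 17.7
ee_pos: [0.637, -0.1648, 0.2694]
tcp_rot: [179.9, 0.0, 90.1]
wrist_force: [-0.6, 0.0, -0.4]
opening: 0.0185
grasp_force: 59.2
```

Request:
servo_tool(rows=[{"offset": [0, 0, 0.25], "yaw": 0, "claw": 1}, {"offset": [0, 0, 0.5], "yaw": 0, "claw": 1}, {"offset": [0, 0, 0.75], "yaw": 0, "claw": 1}, {"offset": [0, 0, 0.87], "yaw": 0, "claw": 1}, {"offset": [0, 0, 0.87], "yaw": 0, "claw": 1}])

```text
time: 18.32
ee_pos: [0.6369, -0.165, 0.1815]
tcp_rot: [-180.0, -0.0, 90.0]
wrist_force: [-0.1, -0.0, -0.6]
opening: 0.0186
grasp_force: 59.2
```

Request:
servo_tool(rows=[{"offset": [0, 0, 0.03], "yaw": 0, "claw": 1}, {"offset": [0, 0, 0.06], "yaw": 0, "claw": 1}, {"offset": [0, 0, 0.075], "yaw": 0, "claw": 1}, {"offset": [0, 0, 0.075], "yaw": 0, "claw": 1}, {"offset": [0, 0, 0.075], "yaw": 0, "claw": 1}])

```text
time: 18.95
ee_pos: [0.6371, -0.1652, 0.1748]
tcp_rot: [179.9, 0.0, 90.0]
wrist_force: [-1.4, -0.1, 6.2]
opening: 0.0186
grasp_force: 59.8
```

Request:
servo_tool(rows=[{"offset": [0, 0, -0.25], "yaw": 0, "claw": 1}, {"offset": [0, 0, -0.5], "yaw": 0, "claw": 1}, {"offset": [0, 0, -0.75], "yaw": 0, "claw": 1}, {"offset": [0, 0, -0.9], "yaw": 0, "claw": 1}, {"offset": [0, 0, -0.9], "yaw": 0, "claw": 1}, {"offset": [0, 0, -0.9], "yaw": 0, "claw": 1}])

```text
time: 19.7
ee_pos: [0.6368, -0.1651, 0.2627]
tcp_rot: [-179.9, -0.0, 90.0]
wrist_force: [0.2, -1.1, -1.4]
opening: 0.0184
grasp_force: 59.3
```

Request:
servo_tool(rows=[{"offset": [0, 0, 0.25], "yaw": 0, "claw": 1}, {"offset": [0, 0, 0.5], "yaw": 0, "claw": 1}, {"offset": [0, 0, 0.75], "yaw": 0, "claw": 1}, {"offset": [0, 0, 0.85], "yaw": 0, "claw": 1}, {"offset": [0, 0, 0.88], "yaw": 0, "claw": 1}, {"offset": [0, 0, 0.9], "yaw": 0, "claw": 1}, {"offset": [0, 0, 0.9], "yaw": 0, "claw": 1}, {"offset": [0, 0, 0.9], "yaw": 0, "claw": 1}])

```text
time: 20.7
ee_pos: [0.6372, -0.1652, 0.1749]
tcp_rot: [179.9, 0.0, 90.0]
wrist_force: [-1.5, -0.7, 5.0]
opening: 0.0189
grasp_force: 59.5
```

Request:
servo_tool(rows=[{"offset": [0, 0, -0.25], "yaw": 0, "claw": 1}, {"offset": [0, 0, -0.5], "yaw": 0, "claw": 1}, {"offset": [0, 0, -0.75], "yaw": 0, "claw": 1}, {"offset": [0, 0, -1], "yaw": 0, "claw": 1}, {"offset": [0, 0, -1], "yaw": 0, "claw": 1}])

```text
time: 21.32
ee_pos: [0.6375, -0.1652, 0.2756]
tcp_rot: [179.8, 0.0, 90.0]
wrist_force: [0.8, -0.6, -1.1]
opening: 0.0183
grasp_force: 59.3
```

Request:
servo_tool(rows=[{"offset": [0, 0, -0.3], "yaw": 0, "claw": 1}, {"offset": [0, 0, -0.6], "yaw": 0, "claw": 1}, {"offset": [0, 0, -0.65], "yaw": 0, "claw": 1}, {"offset": [0, 0, -0.65], "yaw": 0, "claw": 1}])

```text
time: 21.82
ee_pos: [0.6371, -0.1652, 0.3373]
tcp_rot: [-179.9, -0.0, 90.0]
wrist_force: [0.7, -0.2, -1.7]
opening: 0.0187
grasp_force: 59.2
```

Request:
servo_tool(rows=[{"offset": [0.35, -0.1, 0], "yaw": 0, "claw": 1}, {"offset": [0.7, -0.1, 0], "yaw": 0, "claw": 1}, {"offset": [1, -0.1, 0], "yaw": 0, "claw": 1}, {"offset": [1, -0.1, 0], "yaw": 0, "claw": 1}])

```text
time: 22.32
ee_pos: [0.6266, -0.0632, 0.3371]
tcp_rot: [-179.9, -0.0, 90.2]
wrist_force: [-0.4, -0.1, -1.2]
opening: 0.0181
grasp_force: 59.3
```

Request:
servo_tool(rows=[{"offset": [0.35, -0.1, 0], "yaw": 0, "claw": 1}, {"offset": [0.7, -0.1, 0], "yaw": 0, "claw": 1}, {"offset": [1, -0.1, 0], "yaw": 0, "claw": 1}, {"offset": [1, -0.1, 0], "yaw": 0, "claw": 1}])

```text
time: 22.82
ee_pos: [0.6167, 0.0359, 0.3374]
tcp_rot: [-179.9, 0.0, 90.1]
wrist_force: [0.5, -0.2, -1.3]
opening: 0.0183
grasp_force: 59.3
```

Request:
servo_tool(rows=[{"offset": [0.35, -0.1, 0], "yaw": 0, "claw": 1}, {"offset": [0.7, -0.1, 0], "yaw": 0, "claw": 1}, {"offset": [1, -0.1, 0], "yaw": 0, "claw": 1}, {"offset": [1, -0.1, 0], "yaw": 0, "claw": 1}, {"offset": [1, -0.1, 0], "yaw": 0, "claw": 1}, {"offset": [1, -0.1, 0], "yaw": 0, "claw": 1}])

```text
time: 23.58
ee_pos: [0.6068, 0.1336, 0.3386]
tcp_rot: [-180.0, 0.0, 90.0]
wrist_force: [0.2, 0.3, -0.3]
opening: 0.0186
grasp_force: 59.3
```

```bash
python3 bm.py
```

```text
23.575 [0.60681647 0.13358174 0.33862199]
0.17562198650147934 205 [0.6079 0.1362]
0.29662198650147936 42 [0.6075 0.1353]
lowest rel TCP [-0.33859959 -0.33840617 -0.3382747  -0.33806414 -0.33747885]
short 159 [0.6078 0.1389] [0.6087 0.1388 0.0915]
tall 187 [0.6338 0.0096] [0.6345 0.0102 0.1313]
middle 208 [ 0.6379 -0.1622] [ 0.6387 -0.1613  0.1116]
```

Request:
servo_tool(rows=[{"offset": [0.03, 0, 0.25], "yaw": 0, "claw": 1}, {"offset": [0.03, 0, 0.5], "yaw": 0, "claw": 1}, {"offset": [0.03, 0, 0.7], "yaw": 0, "claw": 1}, {"offset": [0.03, 0, 0.7], "yaw": 0, "claw": 1}, {"offset": [0.03, 0, 0.7], "yaw": 0, "claw": 1}])

```text
time: 24.25
ee_pos: [0.6068, 0.1375, 0.2699]
tcp_rot: [179.9, -0.0, 90.0]
wrist_force: [-0.3, 1.3, -0.6]
opening: 0.0185
grasp_force: 59.2
```

Request:
servo_tool(rows=[{"offset": [0, 0, 0.25], "yaw": 0, "claw": 1}, {"offset": [0, 0, 0.5], "yaw": 0, "claw": 1}, {"offset": [0, 0, 0.75], "yaw": 0, "claw": 1}, {"offset": [0, 0, 0.87], "yaw": 0, "claw": 1}, {"offset": [0, 0, 0.87], "yaw": 0, "claw": 1}])

```text
time: 24.88
ee_pos: [0.6067, 0.1378, 0.182]
tcp_rot: [-180.0, 0.0, 90.0]
wrist_force: [0.0, -1.2, -0.6]
opening: 0.0184
grasp_force: 59.3
```

Request:
servo_tool(rows=[{"offset": [0, 0, 0.03], "yaw": 0, "claw": 1}, {"offset": [0, 0, 0.06], "yaw": 0, "claw": 1}, {"offset": [0, 0, 0.075], "yaw": 0, "claw": 1}, {"offset": [0, 0, 0.075], "yaw": 0, "claw": 1}, {"offset": [0, 0, 0.075], "yaw": 0, "claw": 1}])

```text
time: 25.5
ee_pos: [0.6068, 0.1379, 0.1748]
tcp_rot: [180.0, -0.0, 90.0]
wrist_force: [-0.2, 0.5, 4.0]
opening: 0.0187
grasp_force: 59.6
```

Request:
servo_tool(rows=[{"offset": [0, 0, -0.25], "yaw": 0, "claw": 1}, {"offset": [0, 0, -0.5], "yaw": 0, "claw": 1}, {"offset": [0, 0, -0.7], "yaw": 0, "claw": 1}, {"offset": [0, 0, -0.7], "yaw": 0, "claw": 1}, {"offset": [0, 0, -0.7], "yaw": 0, "claw": 1}])

```text
time: 26.12
ee_pos: [0.6065, 0.1379, 0.243]
tcp_rot: [-179.9, 0.0, 90.0]
wrist_force: [0.3, -0.8, -1.5]
opening: 0.0186
grasp_force: 59.3
```

Request:
servo_tool(rows=[{"offset": [0, 0, 0.25], "yaw": 0, "claw": 1}, {"offset": [0, 0, 0.5], "yaw": 0, "claw": 1}, {"offset": [0, 0, 0.64], "yaw": 0, "claw": 1}, {"offset": [0, 0, 0.67], "yaw": 0, "claw": 1}, {"offset": [0, 0, 0.7], "yaw": 0, "claw": 1}, {"offset": [0, 0, 0.7], "yaw": 0, "claw": 1}, {"offset": [0, 0, 0.7], "yaw": 0, "claw": 1}])

```text
time: 27.0
ee_pos: [0.6069, 0.1379, 0.1749]
tcp_rot: [180.0, -0.0, 90.0]
wrist_force: [-0.3, 0.8, 1.9]
opening: 0.0188
grasp_force: 59.5
```

Request:
servo_tool(rows=[{"offset": [0, 0, 0.01], "yaw": 0, "claw": 1}, {"offset": [0, 0, 0.01], "yaw": 0, "claw": 1}, {"offset": [0, 0, 0.01], "yaw": 0, "claw": 1}])

```text
time: 27.38
ee_pos: [0.6069, 0.138, 0.1749]
tcp_rot: [179.9, -0.0, 90.0]
wrist_force: [-1.6, 0.2, 6.7]
opening: 0.0188
grasp_force: 60.2
```

Request:
servo_tool(rows=[{"offset": [0, 0, -0.25], "yaw": 0, "claw": 1}, {"offset": [0, 0, -0.5], "yaw": 0, "claw": 1}, {"offset": [0, 0, -0.75], "yaw": 0, "claw": 1}, {"offset": [0, 0, -1], "yaw": 0, "claw": 1}, {"offset": [0, 0, -1], "yaw": 0, "claw": 1}])

```text
time: 28.0
ee_pos: [0.6073, 0.138, 0.2752]
tcp_rot: [179.8, -0.0, 90.0]
wrist_force: [-0.2, 0.3, -1.5]
opening: 0.0189
grasp_force: 59.3
```

Request:
servo_tool(rows=[{"offset": [0, 0, -0.3], "yaw": 0, "claw": 1}, {"offset": [0, 0, -0.6], "yaw": 0, "claw": 1}, {"offset": [0, 0, -0.65], "yaw": 0, "claw": 1}, {"offset": [0, 0, -0.65], "yaw": 0, "claw": 1}])

```text
time: 28.5
ee_pos: [0.6069, 0.1379, 0.3369]
tcp_rot: [-179.9, 0.0, 90.0]
wrist_force: [0.8, -0.5, -1.4]
opening: 0.0188
grasp_force: 59.3
```

Request:
servo_tool(rows=[{"offset": [-0.35, -0.15, 0], "yaw": 0, "claw": 1}, {"offset": [-0.7, -0.3, 0], "yaw": 0, "claw": 1}, {"offset": [-1, -0.4, 0], "yaw": 0, "claw": 1}, {"offset": [-1, -0.4, 0], "yaw": 0, "claw": 1}])

```text
time: 29.0
ee_pos: [0.5659, 0.0362, 0.3371]
tcp_rot: [-179.9, 0.0, 89.9]
wrist_force: [0.6, 0.2, -1.1]
opening: 0.0182
grasp_force: 59.3
```

Request:
servo_tool(rows=[{"offset": [-0.35, -0.15, 0], "yaw": 0, "claw": 1}, {"offset": [-0.7, -0.3, 0], "yaw": 0, "claw": 1}, {"offset": [-1, -0.4, 0], "yaw": 0, "claw": 1}, {"offset": [-1, -0.4, 0], "yaw": 0, "claw": 1}])

```text
time: 29.5
ee_pos: [0.5264, -0.0631, 0.3373]
tcp_rot: [-179.9, -0.0, 89.9]
wrist_force: [0.2, 0.7, -0.8]
opening: 0.0183
grasp_force: 59.3
```

Request:
servo_tool(rows=[{"offset": [-0.35, -0.15, 0], "yaw": 0, "claw": 1}, {"offset": [-0.7, -0.3, 0], "yaw": 0, "claw": 1}, {"offset": [-1, -0.4, 0], "yaw": 0, "claw": 1}, {"offset": [-1, -0.4, 0], "yaw": 0, "claw": 1}])

```text
time: 30.0
ee_pos: [0.4869, -0.1627, 0.3373]
tcp_rot: [-179.9, -0.0, 89.9]
wrist_force: [0.6, 0.0, -1.3]
opening: 0.019
grasp_force: 59.3
```

Request:
servo_tool(rows=[{"offset": [-0.35, -0.1, 0], "yaw": 0, "claw": 1}, {"offset": [-0.7, -0.2, 0], "yaw": 0, "claw": 1}, {"offset": [-1, -0.2, 0], "yaw": 0, "claw": 1}, {"offset": [-1, -0.2, 0], "yaw": 0, "claw": 1}])

```text
time: 30.5
ee_pos: [0.4677, -0.2625, 0.337]
tcp_rot: [-179.9, -0.1, 90.0]
wrist_force: [0.2, -0.0, -1.4]
opening: 0.0186
grasp_force: 59.3
```

Request:
servo_tool(rows=[{"offset": [-0.3, 0, 0], "yaw": 0, "claw": 1}, {"offset": [-0.5, 0, 0], "yaw": 0, "claw": 1}, {"offset": [-0.5, 0, 0], "yaw": 0, "claw": 1}, {"offset": [-0.5, 0, 0], "yaw": 0, "claw": 1}, {"offset": [-0.5, 0, 0], "yaw": 0, "claw": 1}])

```text
time: 31.12
ee_pos: [0.4671, -0.3115, 0.3385]
tcp_rot: [180.0, -0.0, 90.1]
wrist_force: [-0.3, -0.7, -1.5]
opening: 0.0188
grasp_force: 59.3
```

```bash
python3 bm.py; python3 - <<'E'
from m import *
for n in('side','top'):
    P=cloud(n,snap(n)[1]);q=sel(P,(.4643,-.3123),.04,.048,.06);print('pot',len(q),np.round((q.min(0)+q.max(0))/2,4),np.round(q.max(0)-q.min(0),3))
E
```

```text
31.125 [ 0.4670865  -0.31147995  0.33846538]
0.17546538353693555 258 [ 0.4686 -0.3089]
0.2964653835369356 40 [ 0.4682 -0.3096]
lowest rel TCP [-0.33841498 -0.3370654  -0.33674291 -0.3365749  -0.33636965]
short 157 [0.6077 0.1395] [0.6068 0.139  0.0911]
tall 190 [0.6336 0.0095] [0.6344 0.0108 0.1313]
middle 93 [ 0.6382 -0.1641] [ 0.6331 -0.1493  0.1115]
pot 200 [ 0.4653 -0.3117  0.0531] [0.061 0.062 0.01 ]
pot 87 [ 0.4645 -0.3119  0.0538] [0.06  0.06  0.011]
```

Request:
servo_tool(rows=[{"offset": [-0.02, -0.03, 0], "yaw": 0, "claw": 1}, {"offset": [-0.02, -0.03, 0.25], "yaw": 0, "claw": 1}, {"offset": [-0.02, -0.03, 0.5], "yaw": 0, "claw": 1}, {"offset": [-0.02, -0.03, 0.75], "yaw": 0, "claw": 1}, {"offset": [-0.02, -0.03, 0.9], "yaw": 0, "claw": 1}, {"offset": [-0.02, -0.03, 0.9], "yaw": 0, "claw": 1}])

```text
time: 32.02
ee_pos: [0.4636, -0.3141, 0.2476]
tcp_rot: [-179.9, -0.0, 90.0]
wrist_force: [-0.6, 0.1, -1.1]
opening: 0.0189
grasp_force: 59.3
```

Request:
servo_tool(rows=[{"offset": [0, 0, 0.25], "yaw": 0, "claw": 1}, {"offset": [0, 0, 0.5], "yaw": 0, "claw": 1}, {"offset": [0, 0, 0.65], "yaw": 0, "claw": 1}, {"offset": [0, 0, 0.7], "yaw": 0, "claw": 1}, {"offset": [0, 0, 0.735], "yaw": 0, "claw": 1}, {"offset": [0, 0, 0.735], "yaw": 0, "claw": 1}, {"offset": [0, 0, 0.735], "yaw": 0, "claw": 1}])

```text
time: 32.9
ee_pos: [0.4642, -0.3143, 0.1754]
tcp_rot: [180.0, 0.0, 90.0]
wrist_force: [0.3, 0.2, -0.7]
opening: 0.0185
grasp_force: 59.4
```

Request:
servo_tool(rows=[{"offset": [0, 0, 0], "yaw": 0, "claw": 0.6}, {"offset": [0, 0, 0], "yaw": 0, "claw": 0.3}, {"offset": [0, 0, 0], "yaw": 0, "claw": 0}, {"offset": [0, 0, 0], "yaw": 0, "claw": 0}, {"offset": [0, 0, 0], "yaw": 0, "claw": 0}, {"offset": [0, 0, 0], "yaw": 0, "claw": 0}])

```text
time: 33.65
ee_pos: [0.4639, -0.3142, 0.1748]
tcp_rot: [180.0, -0.0, 90.0]
wrist_force: [0.8, -0.1, 0.2]
opening: 0.0855
grasp_force: 0.0
```

Request:
servo_tool(rows=[{"offset": [0, 0, -0.2], "yaw": 0, "claw": 0}, {"offset": [0, 0, -0.5], "yaw": 0, "claw": 0}, {"offset": [0, 0, -0.9], "yaw": 0, "claw": 0}, {"offset": [0, 0, -0.9], "yaw": 0, "claw": 0}])

```text
time: 34.15
ee_pos: [0.4647, -0.3147, 0.2681]
tcp_rot: [179.8, 0.2, 90.0]
wrist_force: [0.4, -0.6, -0.5]
opening: 0.0854
grasp_force: 0.0
```

```bash
cat > look.py <<'E'
from m import *
for n in('top','side'):
    p,d=snap(n);P=cloud(n,d);print(n);jars(P)
    for k,c in LID.items():
        q=sel(P,c,.1,.015,.026);q=q[np.hypot(*(q[:,:2]-np.median(q[:,:2],0)).T)<.05]
        c=(q.min(0)+q.max(0))[:2]/2;print(k,len(q),'disc',np.round(c,4),knob(P,c))
    q=sel(P,(.465,-.312),.04,.13,.208);print('brush',len(q),np.round(q.mean(0),3),fitc(q,.01,q.mean(0)[:2]),q[:,2].max())
    cv2.imwrite(f'pics/{n}1.png',p[...,::-1])
E
python3 look.py
```

```text
top
short 247 [0.6077 0.138 ] [0.6078 0.1387 0.0926]
tall 249 [0.6332 0.0098] [0.6341 0.0103 0.1325]
middle 246 [ 0.6374 -0.162 ] [ 0.6382 -0.1625  0.1128]
l1 506 disc [0.4539 0.1321] (23, array([0.4545, 0.1319]))
l2 514 disc [0.4235 0.0061] (10, array([0.4246, 0.0096]))
l3 528 disc [ 0.4451 -0.1534] (14, array([ 0.4469, -0.1529]))
brush 77 [ 0.46  -0.307  0.172] [ 0.46482632 -0.31420772] 0.20724122738752737
side
short 162 [0.6077 0.1394] [0.609  0.1399 0.0912]
tall 186 [0.6337 0.0096] [0.6342 0.0114 0.1308]
middle 95 [ 0.6388 -0.1638] [ 0.6279 -0.1529  0.1108]
l1 327 disc [0.4549 0.1325] (49, array([0.4557, 0.1338]))
l2 395 disc [0.4249 0.009 ] (55, array([0.4251, 0.0089]))
l3 494 disc [ 0.4473 -0.1529] (58, array([ 0.4482, -0.1523]))
brush 205 [ 0.458 -0.316  0.171] [ 0.46506337 -0.31221261] 0.20799590448260563
```

View pics/side1.png

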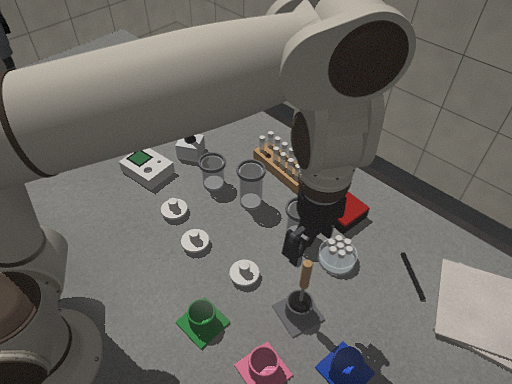

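The brush stands in its pot at about (302,300). Lid 2 has been knocked and is now at (0.425, 0.009), so I'll use that position. Next is lid 3, for the middle jar.

Request:
servo_tool(rows=[{"offset": [0.4, -0.1, 0], "yaw": 0, "claw": 0}, {"offset": [0.8, -0.18, 0], "yaw": 0, "claw": 0}, {"offset": [0.8, -0.18, 0], "yaw": 0, "claw": 0}])

```text
time: 34.62
ee_pos: [0.4452, -0.2323, 0.264]
tcp_rot: [-179.9, -0.0, 90.2]
wrist_force: [0.2, -0.5, 0.5]
opening: 0.0852
grasp_force: 0.0
```

Request:
servo_tool(rows=[{"offset": [0.4, 0, 0], "yaw": 0, "claw": 0}, {"offset": [0.8, 0, 0], "yaw": 0, "claw": 0}, {"offset": [0.8, 0, 0.3], "yaw": 0, "claw": 0}, {"offset": [0.8, 0, 0.6], "yaw": 0, "claw": 0}, {"offset": [0.8, 0, 0.9], "yaw": 0, "claw": 0}, {"offset": [0.8, 0, 0.9], "yaw": 0, "claw": 0}])

```text
time: 35.38
ee_pos: [0.4446, -0.1542, 0.172]
tcp_rot: [-179.7, -0.1, 90.0]
wrist_force: [0.2, 0.4, 0.7]
opening: 0.0854
grasp_force: 0.0
```

Request:
servo_tool(rows=[{"offset": [0, 0, 0.4], "yaw": 0, "claw": 0}, {"offset": [0, 0, 0.8], "yaw": 0, "claw": 0}, {"offset": [0, 0, 0.8], "yaw": 0, "claw": 0}, {"offset": [0, 0, 0.8], "yaw": 0, "claw": 0}])

```text
time: 35.88
ee_pos: [0.4466, -0.1546, 0.0968]
tcp_rot: [179.9, 0.0, 90.0]
wrist_force: [0.1, -0.5, 1.0]
opening: 0.0856
grasp_force: 0.0
```

Request:
servo_tool(rows=[{"offset": [0.01, 0, 0.25], "yaw": 0, "claw": 0}, {"offset": [0.01, 0, 0.4], "yaw": 0, "claw": 0}, {"offset": [0.01, 0, 0.5], "yaw": 0, "claw": 0}, {"offset": [0.01, 0, 0.5], "yaw": 0, "claw": 0}, {"offset": [0.01, 0, 0.5], "yaw": 0, "claw": 0}])

```text
time: 36.5
ee_pos: [0.4462, -0.1534, 0.0455]
tcp_rot: [180.0, 0.0, 90.0]
wrist_force: [-0.1, -0.5, -0.2]
opening: 0.0851
grasp_force: 0.0
```

Request:
servo_tool(rows=[{"offset": [0, 0, 0], "yaw": 0, "claw": 0.4}, {"offset": [0, 0, 0], "yaw": 0, "claw": 0.7}, {"offset": [0, 0, 0], "yaw": 0, "claw": 1}, {"offset": [0, 0, 0], "yaw": 0, "claw": 1}, {"offset": [0, 0, 0], "yaw": 0, "claw": 1}, {"offset": [0, 0, 0], "yaw": 0, "claw": 1}, {"offset": [0, 0, 0], "yaw": 0, "claw": 1}])

```text
time: 37.38
ee_pos: [0.4461, -0.1533, 0.0451]
tcp_rot: [180.0, 0.0, 90.0]
wrist_force: [-1.2, 0.7, 5.3]
opening: 0.0246
grasp_force: 59.0
```

Request:
servo_tool(rows=[{"offset": [0, 0, -0.3], "yaw": 0, "claw": 1}, {"offset": [0, 0, -0.6], "yaw": 0, "claw": 1}, {"offset": [0, 0, -0.9], "yaw": 0, "claw": 1}, {"offset": [0, 0, -0.9], "yaw": 0, "claw": 1}])

```text
time: 37.88
ee_pos: [0.4467, -0.1535, 0.1365]
tcp_rot: [179.8, 0.1, 90.0]
wrist_force: [0.2, -0.7, -1.3]
opening: 0.0242
grasp_force: 59.0
```

Request:
servo_tool(rows=[{"offset": [0, 0, -0.3], "yaw": 0, "claw": 1}, {"offset": [0, 0, -0.6], "yaw": 0, "claw": 1}, {"offset": [0, 0.4, -0.7], "yaw": 0, "claw": 1}, {"offset": [0, 0.8, -0.7], "yaw": 0, "claw": 1}, {"offset": [0, 1, -0.7], "yaw": 0, "claw": 1}, {"offset": [0, 1, -0.7], "yaw": 0, "claw": 1}])

```text
time: 38.62
ee_pos: [0.5462, -0.1529, 0.2024]
tcp_rot: [-179.8, -0.1, 90.1]
wrist_force: [-0.0, -0.4, -0.5]
opening: 0.0244
grasp_force: 59.2
```

Request:
servo_tool(rows=[{"offset": [-0.08, 0.4, 0], "yaw": 0, "claw": 1}, {"offset": [-0.08, 0.8, 0], "yaw": 0, "claw": 1}, {"offset": [-0.08, 0.91, 0], "yaw": 0, "claw": 1}, {"offset": [-0.08, 0.91, 0], "yaw": 0, "claw": 1}, {"offset": [-0.08, 0.91, 0], "yaw": 0, "claw": 1}, {"offset": [-0.08, 0.91, 0], "yaw": 0, "claw": 1}])

```text
time: 39.38
ee_pos: [0.6361, -0.1612, 0.2055]
tcp_rot: [180.0, 0.0, 90.0]
wrist_force: [0.1, 1.0, -1.6]
opening: 0.0243
grasp_force: 59.4
```

```bash
cat > lm.py <<'E'
from m import *
e=get_obs()['ee_pos'];print(e)
for n in('side','top'):
    p,d=snap(n);P=cloud(n,d);zt=e[2]-.045+.02
    q=sel(P,e,.045,zt-.012,zt+.006);c=cv2.minEnclosingCircle((q[:,:2]*1000).astype(np.float32)) if len(q) else 0
    print(n,'lid held',len(q),c, fitc(sel(P,e,.05,zt-.009,zt-.001),.037,e[:2]));jars(P)
    cv2.imwrite(f'pics/{n}2.png',p[...,::-1])
E
python3 lm.py
```

```text
[ 0.63605577 -0.16118593  0.20546516]
side lid held 392 ((635.4514770507812, -161.5940399169922), 37.30907440185547) [ 0.64116165 -0.1543702 ]
short 159 [0.6075 0.1392] [0.608  0.1387 0.0916]
tall 185 [0.6335 0.0095] [0.6334 0.0103 0.1317]
middle 159 [ 0.6381 -0.1619] [ 0.6363 -0.1615  0.1111]
top lid held 0 0 [ 0.63605577 -0.16118593]
short 252 [0.6076 0.138 ] [0.6079 0.1383 0.0923]
tall 249 [0.6333 0.0101] [0.6343 0.0103 0.1325]Traceback (most recent call last):
  File "lm.py", line 6, in <module>
    print(n,'lid held',len(q),c, fitc(sel(P,e,.05,zt-.009,zt-.001),.037,e[:2]));jars(P)
                                                                                ~~~~^^^
  File "m.py", line 11, in jars
    q=sel(P,c,.055,h-.006,h+.006);print(k,len(q),np.round(fitc(q,.037,c),4),np.round((q.min(0)+q.max(0))/2,4))
                                                                                      ~~~~~^^^
    return umr_minimum(a, axis, None, out, keepdims, initial, where)
ValueError: zero-size array to reduction operation minimum which has no identity
```

View pics/side2.png

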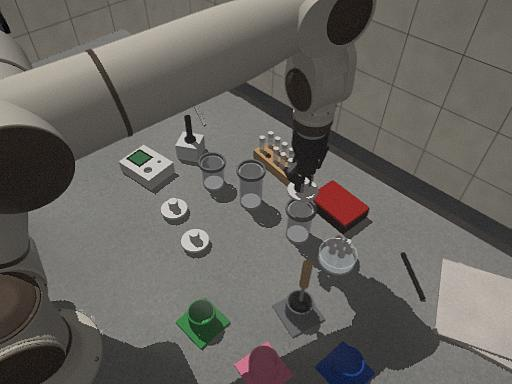

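Request:
servo_tool(rows=[{"offset": [0, 0.025, 0.2], "yaw": 0, "claw": 1}, {"offset": [0, 0.025, 0.4], "yaw": 0, "claw": 1}, {"offset": [0, 0.025, 0.5], "yaw": 0, "claw": 1}, {"offset": [0, 0.025, 0.57], "yaw": 0, "claw": 1}, {"offset": [0, 0.025, 0.57], "yaw": 0, "claw": 1}, {"offset": [0, 0.025, 0.57], "yaw": 0, "claw": 1}])

```text
time: 40.22
ee_pos: [0.6396, -0.1612, 0.1486]
tcp_rot: [179.9, 0.0, 90.0]
wrist_force: [-0.7, 1.3, -0.6]
opening: 0.0242
grasp_force: 59.4
```

Request:
servo_tool(rows=[{"offset": [0, 0, 0.02], "yaw": 0, "claw": 1}, {"offset": [0, 0, 0.04], "yaw": 0, "claw": 1}, {"offset": [0, 0, 0.06], "yaw": 0, "claw": 1}, {"offset": [0, 0, 0.06], "yaw": 0, "claw": 1}])

```text
time: 40.72
ee_pos: [0.6396, -0.1612, 0.1423]
tcp_rot: [179.9, 0.0, 90.0]
wrist_force: [0.6, 0.1, 4.3]
opening: 0.0241
grasp_force: 59.8
```

Request:
servo_tool(rows=[{"offset": [0, 0, 0.02], "yaw": 0, "claw": 1}, {"offset": [0, 0, 0.04], "yaw": 0, "claw": 1}, {"offset": [0, 0, 0.05], "yaw": 0, "claw": 1}, {"offset": [0, 0, 0.05], "yaw": 0, "claw": 1}])

```text
time: 41.22
ee_pos: [0.6397, -0.1612, 0.1381]
tcp_rot: [179.9, 0.0, 90.0]
wrist_force: [-0.9, 0.4, 9.3]
opening: 0.0241
grasp_force: 60.7
```

Request:
servo_tool(rows=[{"offset": [0, 0, 0.01], "yaw": 0, "claw": 1}, {"offset": [0, 0, 0.02], "yaw": 0, "claw": 1}, {"offset": [0, 0, 0.02], "yaw": 0, "claw": 1}, {"offset": [0, 0, 0.02], "yaw": 0, "claw": 1}])

```text
time: 41.72
ee_pos: [0.6397, -0.1612, 0.1381]
tcp_rot: [179.8, 0.1, 90.0]
wrist_force: [-3.6, 2.4, 20.1]
opening: 0.0242
grasp_force: 61.7
```

Request:
servo_tool(rows=[{"offset": [0, 0, -0.02], "yaw": 0, "claw": 1}, {"offset": [0, 0, -0.02], "yaw": 0, "claw": 0.6}, {"offset": [0, 0, -0.02], "yaw": 0, "claw": 0.3}, {"offset": [0, 0, -0.02], "yaw": 0, "claw": 0}, {"offset": [0, 0, -0.02], "yaw": 0, "claw": 0}, {"offset": [0, 0, -0.02], "yaw": 0, "claw": 0}, {"offset": [0, 0, -0.3], "yaw": 0, "claw": 0}, {"offset": [0, 0, -0.6], "yaw": 0, "claw": 0}, {"offset": [0, 0, -0.9], "yaw": 0, "claw": 0}, {"offset": [0, 0, -0.9], "yaw": 0, "claw": 0}])

```text
time: 42.98
ee_pos: [0.6402, -0.1613, 0.2276]
tcp_rot: [179.8, 0.1, 90.0]
wrist_force: [-0.0, -0.3, 0.1]
opening: 0.0854
grasp_force: 0.0
```

Request:
servo_tool(rows=[{"offset": [0.35, -0.4, 0], "yaw": 0, "claw": 0}, {"offset": [0.7, -0.8, 0], "yaw": 0, "claw": 0}, {"offset": [0.85, -1, 0], "yaw": 0, "claw": 0}, {"offset": [0.85, -1, 0], "yaw": 0, "claw": 0}])

```text
time: 43.48
ee_pos: [0.5382, -0.0753, 0.2246]
tcp_rot: [-180.0, -0.0, 90.1]
wrist_force: [0.6, -0.7, 0.1]
opening: 0.0856
grasp_force: 0.0
```

Request:
servo_tool(rows=[{"offset": [0.35, -0.4, 0], "yaw": 0, "claw": 0}, {"offset": [0.7, -0.8, 0], "yaw": 0, "claw": 0}, {"offset": [0.85, -1, 0], "yaw": 0, "claw": 0}, {"offset": [0.85, -1, 0], "yaw": 0, "claw": 0}])

```text
time: 43.98
ee_pos: [0.439, 0.0092, 0.2247]
tcp_rot: [180.0, 0.0, 90.1]
wrist_force: [1.4, -0.1, 0.3]
opening: 0.0853
grasp_force: 0.0
```

Request:
servo_tool(rows=[{"offset": [0, -0.15, 0.3], "yaw": 0, "claw": 0}, {"offset": [0, -0.15, 0.6], "yaw": 0, "claw": 0}, {"offset": [0, -0.15, 0.9], "yaw": 0, "claw": 0}, {"offset": [0, -0.15, 0.9], "yaw": 0, "claw": 0}, {"offset": [0, -0.15, 0.9], "yaw": 0, "claw": 0}])

```text
time: 44.6
ee_pos: [0.425, 0.0084, 0.1356]
tcp_rot: [180.0, 0.0, 90.0]
wrist_force: [-0.9, -0.7, 0.6]
opening: 0.0857
grasp_force: 0.0
```

```bash
cat > l2.py <<'E'
from m import *
import sys
c0=[float(a) for a in sys.argv[1:3]];print(get_obs()['ee_pos'])
for n in('side','top'):
    p,d=snap(n);P=cloud(n,d)
    q=sel(P,c0,.06,.015,.026)
    if len(q):print(n,len(q),np.round((q.min(0)+q.max(0))/2,4),np.round(q.max(0)-q.min(0),4))
    q=sel(P,(.638,-.162),.05,.09,.16);print('mid',len(q),np.round(np.percentile(q[:,2],[5,20,50,90,99]),4))
    for z in(.105,.113): 
        s=q[abs(q[:,2]-z)<.004]
        if len(s):print(z,len(s),np.round((s.min(0)+s.max(0))/2,4))
E
python3 l2.py .425 .009
```

```text
[0.42500934 0.00840381 0.13562774]
side 403 [0.4245 0.0082 0.0205] [0.0736 0.0733 0.0108]
mid 701 [0.0971 0.105  0.1116 0.137  0.1437]
0.105 125 [ 0.6366 -0.1619  0.105 ]
0.113 386 [ 0.6405 -0.1612  0.113 ]
top 9 [ 0.4177 -0.0268  0.0197] [0.0133 0.0027 0.0089]
mid 767 [0.1037 0.1109 0.1136 0.141  0.146 ]
0.105 81 [ 0.6293 -0.1615  0.1052]
0.113 538 [ 0.6397 -0.1618  0.113 ]
```

Request:
servo_tool(rows=[{"offset": [0, 0, 0.3], "yaw": 0, "claw": 0}, {"offset": [0, 0, 0.6], "yaw": 0, "claw": 0}, {"offset": [0, 0, 0.8], "yaw": 0, "claw": 0}, {"offset": [0, 0, 0.9], "yaw": 0, "claw": 0}, {"offset": [0, 0, 0.9], "yaw": 0, "claw": 0}])

```text
time: 45.32
ee_pos: [0.4244, 0.0088, 0.0451]
tcp_rot: [180.0, 0.0, 90.0]
wrist_force: [0.2, -0.2, -0.5]
opening: 0.0856
grasp_force: 0.0
```

Request:
servo_tool(rows=[{"offset": [0, 0, 0], "yaw": 0, "claw": 0.4}, {"offset": [0, 0, 0], "yaw": 0, "claw": 0.7}, {"offset": [0, 0, 0], "yaw": 0, "claw": 1}, {"offset": [0, 0, 0], "yaw": 0, "claw": 1}, {"offset": [0, 0, 0], "yaw": 0, "claw": 1}, {"offset": [0, 0, 0], "yaw": 0, "claw": 1}, {"offset": [0, 0, 0], "yaw": 0, "claw": 1}])

```text
time: 46.2
ee_pos: [0.4246, 0.0088, 0.0453]
tcp_rot: [179.9, -0.0, 90.0]
wrist_force: [0.5, -0.2, 6.5]
opening: 0.0242
grasp_force: 58.8
```

Request:
servo_tool(rows=[{"offset": [0, 0, -0.3], "yaw": 0, "claw": 1}, {"offset": [0, 0, -0.6], "yaw": 0, "claw": 1}, {"offset": [0, 0, -0.9], "yaw": 0, "claw": 1}, {"offset": [0, 0, -0.9], "yaw": 0, "claw": 1}])

```text
time: 46.7
ee_pos: [0.4252, 0.0088, 0.1366]
tcp_rot: [179.8, -0.0, 90.0]
wrist_force: [0.3, -0.3, -1.3]
opening: 0.0243
grasp_force: 59.0
```

Request:
servo_tool(rows=[{"offset": [0, 0, -0.3], "yaw": 0, "claw": 1}, {"offset": [0, 0, -0.6], "yaw": 0, "claw": 1}, {"offset": [0, 0.4, -0.9], "yaw": 0, "claw": 1}, {"offset": [0, 0.8, -0.9], "yaw": 0, "claw": 1}, {"offset": [0, 1, -0.9], "yaw": 0, "claw": 1}, {"offset": [0, 1, -0.9], "yaw": 0, "claw": 1}])

```text
time: 47.45
ee_pos: [0.5245, 0.0089, 0.2226]
tcp_rot: [-179.8, 0.0, 90.0]
wrist_force: [-1.4, -0.4, -1.1]
opening: 0.0239
grasp_force: 59.3
```

Request:
servo_tool(rows=[{"offset": [0.01, 0.4, 0], "yaw": 0, "claw": 1}, {"offset": [0.01, 0.8, 0], "yaw": 0, "claw": 1}, {"offset": [0.01, 1, 0], "yaw": 0, "claw": 1}, {"offset": [0.01, 1, 0], "yaw": 0, "claw": 1}, {"offset": [0.01, 1, 0], "yaw": 0, "claw": 1}, {"offset": [0.01, 1, 0], "yaw": 0, "claw": 1}, {"offset": [0.01, 1, 0], "yaw": 0, "claw": 1}])

```text
time: 48.32
ee_pos: [0.6237, 0.0099, 0.2253]
tcp_rot: [180.0, -0.0, 90.0]
wrist_force: [-0.5, 0.4, -0.5]
opening: 0.0247
grasp_force: 59.4
```

```bash
sed -i "s/'side','top'/'side',/" lm.py; python3 lm.py
```

```text
[0.62370933 0.00992451 0.22533169]
side lid held 332 ((623.1506958007812, 7.544445514678955), 37.821556091308594) [0.62769268 0.01537763]
short 165 [0.6076 0.1395] [0.609  0.1396 0.091 ]
tall 142 [0.6343 0.0104] [0.6342 0.0099 0.1312]
middle 416 [ 0.6491 -0.1538] [ 0.639  -0.1605  0.113 ]
```

Request:
servo_tool(rows=[{"offset": [0.01, 0.095, 0], "yaw": 0, "claw": 1}, {"offset": [0.01, 0.095, 0.2], "yaw": 0, "claw": 1}, {"offset": [0.01, 0.095, 0.4], "yaw": 0, "claw": 1}, {"offset": [0.01, 0.095, 0.5], "yaw": 0, "claw": 1}, {"offset": [0.01, 0.095, 0.57], "yaw": 0, "claw": 1}, {"offset": [0.01, 0.095, 0.57], "yaw": 0, "claw": 1}, {"offset": [0.01, 0.095, 0.57], "yaw": 0, "claw": 1}])

```text
time: 49.25
ee_pos: [0.634, 0.0109, 0.1685]
tcp_rot: [179.9, -0.0, 90.0]
wrist_force: [-0.9, -0.0, -0.2]
opening: 0.0242
grasp_force: 59.4
```

Request:
servo_tool(rows=[{"offset": [0, 0, 0.02], "yaw": 0, "claw": 1}, {"offset": [0, 0, 0.04], "yaw": 0, "claw": 1}, {"offset": [0, 0, 0.06], "yaw": 0, "claw": 1}, {"offset": [0, 0, 0.06], "yaw": 0, "claw": 1}])

```text
time: 49.75
ee_pos: [0.634, 0.0109, 0.1623]
tcp_rot: [179.9, -0.0, 90.0]
wrist_force: [0.2, 0.1, 4.8]
opening: 0.0246
grasp_force: 59.8
```

Request:
servo_tool(rows=[{"offset": [0, 0, 0.02], "yaw": 0, "claw": 1}, {"offset": [0, 0, 0.04], "yaw": 0, "claw": 1}, {"offset": [0, 0, 0.05], "yaw": 0, "claw": 1}, {"offset": [0, 0, 0.06], "yaw": 0, "claw": 1}, {"offset": [0, 0, 0.06], "yaw": 0, "claw": 1}])

```text
time: 50.38
ee_pos: [0.6341, 0.0109, 0.1583]
tcp_rot: [179.8, -0.0, 90.0]
wrist_force: [-3.7, -0.1, 16.4]
opening: 0.0242
grasp_force: 61.4
```

Request:
servo_tool(rows=[{"offset": [0, 0, -0.02], "yaw": 0, "claw": 1}, {"offset": [0, 0, -0.02], "yaw": 0, "claw": 0.6}, {"offset": [0, 0, -0.02], "yaw": 0, "claw": 0.3}, {"offset": [0, 0, -0.02], "yaw": 0, "claw": 0}, {"offset": [0, 0, -0.02], "yaw": 0, "claw": 0}, {"offset": [0, 0, -0.02], "yaw": 0, "claw": 0}, {"offset": [0, 0, -0.3], "yaw": 0, "claw": 0}, {"offset": [0, 0, -0.6], "yaw": 0, "claw": 0}, {"offset": [0, 0, -0.8], "yaw": 0, "claw": 0}, {"offset": [0, 0, -0.8], "yaw": 0, "claw": 0}])

```text
time: 51.62
ee_pos: [0.6344, 0.0109, 0.2374]
tcp_rot: [179.8, -0.0, 90.0]
wrist_force: [0.4, -0.3, -0.3]
opening: 0.0855
grasp_force: 0.0
```

Request:
servo_tool(rows=[{"offset": [0.3, -0.4, 0], "yaw": 0, "claw": 0}, {"offset": [0.6, -0.8, 0], "yaw": 0, "claw": 0}, {"offset": [0.6, -0.9, 0], "yaw": 0, "claw": 0}, {"offset": [0.6, -0.9, 0], "yaw": 0, "claw": 0}])

```text
time: 52.12
ee_pos: [0.5434, 0.0708, 0.2354]
tcp_rot: [-180.0, 0.0, 90.1]
wrist_force: [0.2, -0.4, 0.3]
opening: 0.0853
grasp_force: 0.0
```

Request:
servo_tool(rows=[{"offset": [0.3, -0.4, 0], "yaw": 0, "claw": 0}, {"offset": [0.61, -0.8, 0], "yaw": 0, "claw": 0}, {"offset": [0.61, -0.9, 0.4], "yaw": 0, "claw": 0}, {"offset": [0.61, -0.9, 0.8], "yaw": 0, "claw": 0}, {"offset": [0.61, -0.9, 1], "yaw": 0, "claw": 0}, {"offset": [0.61, -0.9, 1], "yaw": 0, "claw": 0}])

```text
time: 52.88
ee_pos: [0.4535, 0.1311, 0.1339]
tcp_rot: [-179.8, 0.1, 90.0]
wrist_force: [0.3, -0.3, 0.6]
opening: 0.0853
grasp_force: 0.0
```

```bash
sed -i "s/^    q=sel(P,(.638.*/    q=sel(P,(.6338,.01),.05,.11,.18);print('tall',np.round(np.percentile(q[:,2],[5,20,50,90,99]),4))/;s/(.105,.113)/(.125,.133)/" l2.py; python3 l2.py .454 .132
```

```text
[0.45352237 0.13107233 0.13394515]
side 334 [0.4548 0.1321 0.0199] [0.0735 0.0746 0.0097]
tall [0.1167 0.1256 0.1318 0.1572 0.1631]
0.125 83 [0.6335 0.007  0.125 ]
0.133 325 [0.6336 0.0101 0.133 ]
top 341 [0.4538 0.1259 0.0204] [0.0721 0.0607 0.0102]
tall [0.1244 0.1313 0.1336 0.1618 0.166 ]
0.125 67 [0.6338 0.0108 0.1251]
0.133 549 [0.633  0.0113 0.133 ]
```

Request:
servo_tool(rows=[{"offset": [0.01, 0, 0.3], "yaw": 0, "claw": 0}, {"offset": [0.01, 0, 0.6], "yaw": 0, "claw": 0}, {"offset": [0.01, 0, 0.8], "yaw": 0, "claw": 0}, {"offset": [0.01, 0, 0.89], "yaw": 0, "claw": 0}, {"offset": [0.01, 0, 0.89], "yaw": 0, "claw": 0}, {"offset": [0.01, 0, 0.89], "yaw": 0, "claw": 0}])

```text
time: 53.72
ee_pos: [0.4544, 0.1329, 0.048]
tcp_rot: [179.9, -0.0, 90.0]
wrist_force: [-0.0, 0.1, -0.3]
opening: 0.0856
grasp_force: 0.0
```

Request:
servo_tool(rows=[{"offset": [0, 0, 0], "yaw": 0, "claw": 0.4}, {"offset": [0, 0, 0], "yaw": 0, "claw": 0.7}, {"offset": [0, 0, 0], "yaw": 0, "claw": 1}, {"offset": [0, 0, 0], "yaw": 0, "claw": 1}, {"offset": [0, 0, 0], "yaw": 0, "claw": 1}, {"offset": [0, 0, 0], "yaw": 0, "claw": 1}, {"offset": [0, 0, 0], "yaw": 0, "claw": 1}])

```text
time: 54.6
ee_pos: [0.4539, 0.1328, 0.0471]
tcp_rot: [180.0, -0.0, 90.0]
wrist_force: [-0.1, -1.0, 5.7]
opening: 0.0243
grasp_force: 59.0
```

Request:
servo_tool(rows=[{"offset": [0, 0, -0.3], "yaw": 0, "claw": 1}, {"offset": [0, 0, -0.6], "yaw": 0, "claw": 1}, {"offset": [0, 0, -0.9], "yaw": 0, "claw": 1}, {"offset": [0, 0, -0.9], "yaw": 0, "claw": 1}])

```text
time: 55.1
ee_pos: [0.4545, 0.1331, 0.1385]
tcp_rot: [179.8, -0.0, 90.0]
wrist_force: [0.8, -1.0, -1.1]
opening: 0.0242
grasp_force: 59.1
```

Request:
servo_tool(rows=[{"offset": [0, 0, -0.3], "yaw": 0, "claw": 1}, {"offset": [0, 0, -0.5], "yaw": 0, "claw": 1}, {"offset": [0, 0.3, -0.5], "yaw": 0, "claw": 1}, {"offset": [0, 0.6, -0.5], "yaw": 0, "claw": 1}, {"offset": [0, 0.8, -0.5], "yaw": 0, "claw": 1}, {"offset": [0, 0.8, -0.5], "yaw": 0, "claw": 1}])

```text
time: 55.85
ee_pos: [0.5338, 0.1326, 0.1846]
tcp_rot: [-179.8, 0.0, 90.0]
wrist_force: [0.2, -1.0, -0.9]
opening: 0.0243
grasp_force: 59.2
```

Request:
servo_tool(rows=[{"offset": [0.06, 0.3, 0], "yaw": 0, "claw": 1}, {"offset": [0.06, 0.6, 0], "yaw": 0, "claw": 1}, {"offset": [0.06, 0.73, 0], "yaw": 0, "claw": 1}, {"offset": [0.06, 0.73, 0], "yaw": 0, "claw": 1}, {"offset": [0.06, 0.73, 0], "yaw": 0, "claw": 1}, {"offset": [0.06, 0.73, 0], "yaw": 0, "claw": 1}, {"offset": [0.06, 0.73, 0], "yaw": 0, "claw": 1}])

```text
time: 56.72
ee_pos: [0.6063, 0.1389, 0.1872]
tcp_rot: [180.0, -0.0, 90.0]
wrist_force: [-0.5, -0.3, -1.1]
opening: 0.0244
grasp_force: 59.4
```

```bash
python3 lm.py
```

```text
[0.60629001 0.13893113 0.18715379]
side lid held 287 ((605.3123779296875, 137.36073303222656), 37.11635971069336) [0.61112668 0.14874323]
short 146 [0.6078 0.1393] [0.6087 0.1394 0.0908]
tall 355 [0.642  0.0182] [0.6334 0.01   0.133 ]
middle 420 [ 0.649  -0.1536] [ 0.6403 -0.161   0.1128]
```

Request:
servo_tool(rows=[{"offset": [0.01, 0.015, 0], "yaw": 0, "claw": 1}, {"offset": [0.01, 0.015, 0.2], "yaw": 0, "claw": 1}, {"offset": [0.01, 0.015, 0.4], "yaw": 0, "claw": 1}, {"offset": [0.01, 0.015, 0.5], "yaw": 0, "claw": 1}, {"offset": [0.01, 0.015, 0.57], "yaw": 0, "claw": 1}, {"offset": [0.01, 0.015, 0.57], "yaw": 0, "claw": 1}, {"offset": [0.01, 0.015, 0.57], "yaw": 0, "claw": 1}])

```text
time: 57.65
ee_pos: [0.6084, 0.14, 0.1305]
tcp_rot: [179.9, -0.0, 90.0]
wrist_force: [-1.0, -0.9, -0.3]
opening: 0.0241
grasp_force: 59.4
```

Request:
servo_tool(rows=[{"offset": [0, 0, 0.02], "yaw": 0, "claw": 1}, {"offset": [0, 0, 0.04], "yaw": 0, "claw": 1}, {"offset": [0, 0, 0.06], "yaw": 0, "claw": 1}, {"offset": [0, 0, 0.06], "yaw": 0, "claw": 1}])

```text
time: 58.15
ee_pos: [0.6084, 0.14, 0.1243]
tcp_rot: [179.9, -0.0, 90.0]
wrist_force: [0.1, -0.1, 4.0]
opening: 0.0241
grasp_force: 60.0
```

Request:
servo_tool(rows=[{"offset": [0, 0, 0.02], "yaw": 0, "claw": 1}, {"offset": [0, 0, 0.04], "yaw": 0, "claw": 1}, {"offset": [0, 0, 0.05], "yaw": 0, "claw": 1}, {"offset": [0, 0, 0.06], "yaw": 0, "claw": 1}, {"offset": [0, 0, 0.06], "yaw": 0, "claw": 1}])

```text
time: 58.78
ee_pos: [0.6085, 0.14, 0.1201]
tcp_rot: [179.9, -0.0, 90.0]
wrist_force: [-4.2, -1.2, 15.5]
opening: 0.0241
grasp_force: 61.2
```

Request:
servo_tool(rows=[{"offset": [0, 0, -0.02], "yaw": 0, "claw": 1}, {"offset": [0, 0, -0.02], "yaw": 0, "claw": 0.6}, {"offset": [0, 0, -0.02], "yaw": 0, "claw": 0.3}, {"offset": [0, 0, -0.02], "yaw": 0, "claw": 0}, {"offset": [0, 0, -0.02], "yaw": 0, "claw": 0}, {"offset": [0, 0, -0.02], "yaw": 0, "claw": 0}, {"offset": [0, 0, -0.3], "yaw": 0, "claw": 0}, {"offset": [0, 0, -0.6], "yaw": 0, "claw": 0}, {"offset": [0, 0, -0.95], "yaw": 0, "claw": 0}, {"offset": [0, 0, -0.95], "yaw": 0, "claw": 0}])

```text
time: 60.02
ee_pos: [0.6091, 0.1401, 0.2161]
tcp_rot: [179.7, -0.1, 90.0]
wrist_force: [-1.2, 0.2, -0.2]
opening: 0.0855
grasp_force: 0.0
```

Request:
servo_tool(rows=[{"offset": [0.3, 0.1, 0], "yaw": 0, "claw": 0}, {"offset": [0.6, 0.2, 0], "yaw": 0, "claw": 0}, {"offset": [0.8, 0.25, 0], "yaw": 0, "claw": 0}, {"offset": [0.8, 0.25, 0], "yaw": 0, "claw": 0}])

```text
time: 60.52
ee_pos: [0.6329, 0.221, 0.2113]
tcp_rot: [-179.9, 0.0, 90.1]
wrist_force: [-0.1, 0.4, -0.3]
opening: 0.0849
grasp_force: 0.0
```

Request:
servo_tool(rows=[{"offset": [0.3, 0.1, 0], "yaw": 0, "claw": 0}, {"offset": [0.6, 0.17, 0], "yaw": 0, "claw": 0}, {"offset": [0.7, 0.17, 0], "yaw": 0, "claw": 0}, {"offset": [0.7, 0.17, 0], "yaw": 0, "claw": 0}, {"offset": [0.7, 0.17, 0], "yaw": 0, "claw": 0}, {"offset": [0.7, 0.17, 0], "yaw": 0, "claw": 0}])

```text
time: 61.28
ee_pos: [0.6501, 0.289, 0.2132]
tcp_rot: [180.0, -0.0, 90.0]
wrist_force: [-0.2, -0.1, -0.2]
opening: 0.0855
grasp_force: 0.0
```

```bash
python3 - <<'E'
from m import *
e=get_obs()['ee_pos'];print(e,get_obs()['q'])
for n in('side','top'):
    p,d=snap(n);P=cloud(n,d)
    for k,(c,h) in JAR.items():
        q=sel(P,c,.05,h-.02,h+.04);s=q[abs(q[:,2]-h)<.004];print(n,k,np.round(np.percentile(q[:,2],[50,90,99]),4),np.round((s.min(0)+s.max(0))/2,4))
    q=sel(P,(.6515,.2917),.03,.07,.138);print('probe',len(q),np.round(fitc(q,.009,q.mean(0)[:2]),4)if len(q)>5 else 0)
    cv2.imwrite(f'pics/{n}3.png',p[...,::-1])
E
```

```text
[0.6501204  0.28895211 0.21320928] [ 2.39655668e+01  2.83022580e+01  3.43578545e+01  9.60322058e+01
 -6.39136828e-03  1.13984199e+02]
side short [0.0917 0.1176 0.1235] [0.6078 0.1395 0.093 ]
side tall [0.1317 0.1584 0.1629] [0.6332 0.0104 0.1331]
side middle [0.1116 0.1364 0.1434] [ 0.6403 -0.1608  0.1129]
probe 102 [0.6515 0.2918]
top short [0.0937 0.1207 0.1259] [0.6079 0.1389 0.093 ]
top tall [0.1339 0.1614 0.1661] [0.6335 0.0115 0.1331]
top middle [0.1137 0.1411 0.1458] [ 0.6396 -0.1609  0.1131]
probe 76 [0.6522 0.2914]
```

View pics/side3.png

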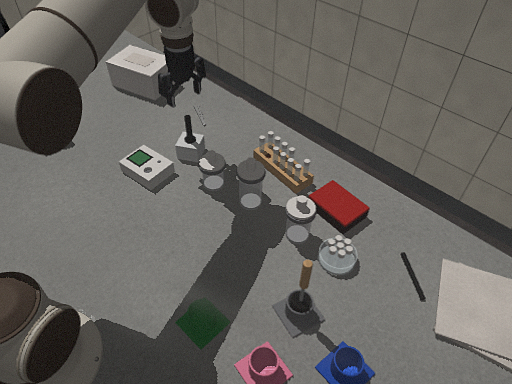

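All three lids sit at home height, with disc tops at 0.093, 0.133 and 0.113. In the picture they are on the jars at (212,165), (250,175) and (300,208). Next is the probe at (188,130).

Request:
servo_tool(rows=[{"offset": [0.02, 0.01, 0], "yaw": 0, "claw": 0}, {"offset": [0.02, 0.01, 0.25], "yaw": 0, "claw": 0}, {"offset": [0.02, 0.01, 0.5], "yaw": 0, "claw": 0}, {"offset": [0.02, 0.01, 0.75], "yaw": 0, "claw": 0}, {"offset": [0.02, 0.01, 1], "yaw": 0, "claw": 0}, {"offset": [0.02, 0.01, 1], "yaw": 0, "claw": 0}, {"offset": [0.02, 0.01, 1], "yaw": 0, "claw": 0}])

```text
time: 62.25
ee_pos: [0.6514, 0.2921, 0.114]
tcp_rot: [179.9, -0.0, 90.0]
wrist_force: [-0.2, 0.3, 0.2]
opening: 0.0853
grasp_force: 0.0
```

Request:
servo_tool(rows=[{"offset": [0, 0, 0.03], "yaw": 0, "claw": 0}, {"offset": [0, 0, 0.03], "yaw": 0, "claw": 0.4}, {"offset": [0, 0, 0.03], "yaw": 0, "claw": 0.7}, {"offset": [0, 0, 0.03], "yaw": 0, "claw": 1}, {"offset": [0, 0, 0.03], "yaw": 0, "claw": 1}, {"offset": [0, 0, 0.03], "yaw": 0, "claw": 1}, {"offset": [0, 0, 0.03], "yaw": 0, "claw": 1}, {"offset": [0, 0, 0.03], "yaw": 0, "claw": 1}, {"offset": [0, 0, 0.03], "yaw": 0, "claw": 1}])

```text
time: 63.38
ee_pos: [0.6511, 0.292, 0.11]
tcp_rot: [180.0, -0.0, 90.0]
wrist_force: [-0.7, 0.3, 3.6]
opening: 0.0168
grasp_force: 58.5
```

Request:
servo_tool(rows=[{"offset": [0, 0, -0.2], "yaw": 0, "claw": 1}, {"offset": [0, 0, -0.4], "yaw": 0, "claw": 1}, {"offset": [0, 0, -0.6], "yaw": 0, "claw": 1}, {"offset": [0, 0, -0.8], "yaw": 0, "claw": 1}, {"offset": [0, 0, -0.8], "yaw": 0, "claw": 1}, {"offset": [0, 0, -0.8], "yaw": 0, "claw": 1}])

```text
time: 64.12
ee_pos: [0.6509, 0.2918, 0.1885]
tcp_rot: [-179.9, 0.0, 90.0]
wrist_force: [0.5, -0.1, -1.5]
opening: 0.0164
grasp_force: 58.5
```

```bash
cat > pm.py <<'E'
from m import *
o=get_obs();e=o['ee_pos'];print(o['time'],e)
for n in('side','top'):
    p,d=snap(n);P=cloud(n,d)
    q=sel(P,e,.03,e[2]-.125,e[2]-.04)
    if len(q)>5:
        print(n,len(q),'z min/max rel TCP',q[:,2].min()-e[2],q[:,2].max()-e[2])
        for a,b,r in((-.1,-.085,.004),(-.053,-.047,.018),(-.085,-.055,.008)):
            s=q[(q[:,2]>e[2]+a)&(q[:,2]<e[2]+b)]
            if len(s)>3: print(a,len(s),np.round(fitc(s,r,e[:2]),4),np.round((s.min(0)+s.max(0))/2,4))
    cv2.imwrite(f'pics/{n}4.png',p[...,::-1])
E
python3 pm.py
```

```text
64.125 [0.65088849 0.29184225 0.1884641 ]
side 106 z min/max rel TCP -0.10306834456922909 -0.04027779539211118
-0.1 9 [0.6491 0.2909] [0.6488 0.2888 0.0972]
-0.053 45 [0.6546 0.2958] [0.6501 0.2893 0.1377]
-0.085 26 [0.6512 0.2916] [0.6492 0.2858 0.1197]
top 90 z min/max rel TCP -0.10422279162348314 -0.04107243751956413
-0.1 6 [0.6515 0.2913] [0.6495 0.289  0.0959]
-0.053 70 [0.6532 0.2968] [0.6503 0.2869 0.1385]
```

Request:
servo_tool(rows=[{"offset": [0, -0.3, 0], "yaw": 0, "claw": 1}, {"offset": [0, -0.6, 0], "yaw": 0, "claw": 1}, {"offset": [0, -0.9, 0], "yaw": 0, "claw": 1}, {"offset": [0, -0.9, 0], "yaw": 0, "claw": 1}])

```text
time: 64.72
ee_pos: [0.5595, 0.2919, 0.1897]
tcp_rot: [-180.0, 0.0, 90.1]
wrist_force: [0.0, 1.3, -0.6]
opening: 0.0168
grasp_force: 58.8
```

Request:
servo_tool(rows=[{"offset": [-0.04, -0.3, 0], "yaw": 0, "claw": 1}, {"offset": [-0.04, -0.6, 0], "yaw": 0, "claw": 1}, {"offset": [-0.04, -0.755, 0.15], "yaw": 0, "claw": 1}, {"offset": [-0.04, -0.755, 0.3], "yaw": 0, "claw": 1}, {"offset": [-0.04, -0.755, 0.3], "yaw": 0, "claw": 1}, {"offset": [-0.04, -0.755, 0.3], "yaw": 0, "claw": 1}, {"offset": [-0.04, -0.755, 0.3], "yaw": 0, "claw": 1}])

```text
time: 65.6
ee_pos: [0.4862, 0.2879, 0.1601]
tcp_rot: [180.0, -0.0, 90.0]
wrist_force: [-0.4, 0.3, 0.5]
opening: 0.0165
grasp_force: 58.9
```

```bash
python3 pm.py; python3 - <<'E'
import cv2,numpy as np
a=cv2.imread('pics/side4.png')[130:200,105:195];b=cv2.imread('pics/top4.png')[180:250,85:175]
cv2.imwrite('pics/c4.png',np.hstack([cv2.resize(i,(400,311),interpolation=2) for i in(a,b)]))
E
```

```text
65.6 [0.48620778 0.28786594 0.16014525]
side 305 z min/max rel TCP -0.12466371072237126 -0.04108642322522349
-0.1 8 [0.4859 0.288 ] [0.486  0.2846 0.0686]
-0.053 51 [0.4886 0.2922] [0.4862 0.2856 0.11  ]
-0.085 24 [0.4869 0.2875] [0.4847 0.286  0.0903]
top 339 z min/max rel TCP -0.12495096529210103 -0.040621130157862506
-0.053 63 [0.4874 0.2932] [0.4858 0.281  0.1102]
```

View pics/c4.png

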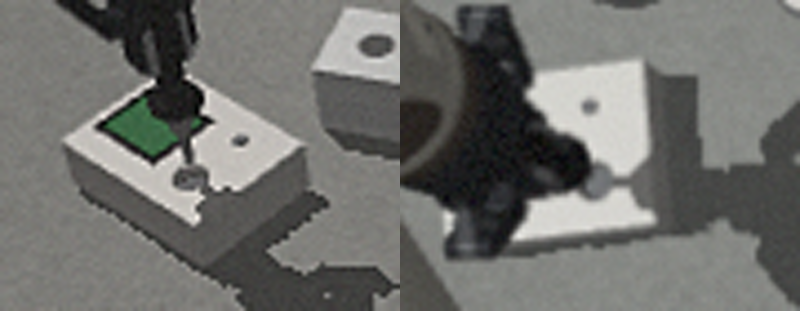

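The crop shows the probe tip directly over the button well, at (190,175) in the left half. Now I'll press.

Request:
servo_tool(rows=[{"offset": [0, 0, 0.1], "yaw": 0, "claw": 1}, {"offset": [0, 0, 0.2], "yaw": 0, "claw": 1}, {"offset": [0, 0, 0.22], "yaw": 0, "claw": 1}, {"offset": [0, 0, 0.24], "yaw": 0, "claw": 1}, {"offset": [0, 0, 0.26], "yaw": 0, "claw": 1}, {"offset": [0, 0, 0.26], "yaw": 0, "claw": 1}])

```text
time: 66.45
ee_pos: [0.4855, 0.2878, 0.134]
tcp_rot: [180.0, -0.0, 90.0]
wrist_force: [-1.7, -1.7, 2.3]
opening: 0.0163
grasp_force: 58.8
```

Request:
servo_tool(rows=[{"offset": [0, 0, 0.02], "yaw": 0, "claw": 1}, {"offset": [0, 0, 0.04], "yaw": 0, "claw": 1}, {"offset": [0, 0, 0.05], "yaw": 0, "claw": 1}, {"offset": [0, 0, 0.05], "yaw": 0, "claw": 1}, {"offset": [0, 0, 0.05], "yaw": 0, "claw": 1}])

```text
time: 67.08
ee_pos: [0.4859, 0.2881, 0.1305]
tcp_rot: [179.9, -0.1, 90.0]
wrist_force: [-4.0, -1.8, 13.5]
opening: 0.0165
grasp_force: 60.3
```

Request:
servo_tool(rows=[{"offset": [0, 0, 0.01], "yaw": 0, "claw": 1}, {"offset": [0, 0, 0.01], "yaw": 0, "claw": 1}, {"offset": [0, 0, 0.01], "yaw": 0, "claw": 1}])

```text
time: 67.45
ee_pos: [0.486, 0.2882, 0.1304]
tcp_rot: [179.8, -0.1, 90.0]
wrist_force: [-4.6, -1.8, 18.2]
opening: 0.0161
grasp_force: 61.0
```

Request:
servo_tool(rows=[{"offset": [0, 0, -0.2], "yaw": 0, "claw": 1}, {"offset": [0, 0, -0.4], "yaw": 0, "claw": 1}, {"offset": [0, 0, -0.6], "yaw": 0, "claw": 1}, {"offset": [0, 0, -0.6], "yaw": 0, "claw": 1}])

```text
time: 67.95
ee_pos: [0.4863, 0.2882, 0.1888]
tcp_rot: [179.9, -0.1, 90.0]
wrist_force: [-0.2, -0.2, -0.8]
opening: 0.0167
grasp_force: 58.7
```

Request:
servo_tool(rows=[{"offset": [0, 0.3, 0], "yaw": 0, "claw": 1}, {"offset": [0, 0.6, 0], "yaw": 0, "claw": 1}, {"offset": [0, 0.9, 0], "yaw": 0, "claw": 1}, {"offset": [0, 0.9, 0], "yaw": 0, "claw": 1}])

```text
time: 68.45
ee_pos: [0.5766, 0.2875, 0.1853]
tcp_rot: [-179.9, 0.1, 90.0]
wrist_force: [0.3, 0.6, -0.1]
opening: 0.0169
grasp_force: 58.9
```

Request:
servo_tool(rows=[{"offset": [0.04, 0.3, 0], "yaw": 0, "claw": 1}, {"offset": [0.04, 0.6, 0], "yaw": 0, "claw": 1}, {"offset": [0.04, 0.75, 0], "yaw": 0, "claw": 1}, {"offset": [0.04, 0.75, 0], "yaw": 0, "claw": 1}, {"offset": [0.04, 0.75, 0], "yaw": 0, "claw": 1}, {"offset": [0.04, 0.75, 0], "yaw": 0, "claw": 1}, {"offset": [0.04, 0.75, 0], "yaw": 0, "claw": 1}])

```text
time: 69.32
ee_pos: [0.6501, 0.2921, 0.1882]
tcp_rot: [180.0, -0.0, 90.1]
wrist_force: [0.4, -0.0, -0.8]
opening: 0.0166
grasp_force: 59.0
```

```bash
python3 pm.py; python3 - <<'E'
from m import *
n='side';p,d=snap(n);P=cloud(n,d);q=sel(P,(.651,.291),.06,.048,.062);print('block',cv2.minAreaRect((q[:,:2]*1000).astype(np.float32)))
z=np.load('top0.npz');q=sel(cloud('top',z['d']),(.651,.291),.06,.048,.062);print('block0',cv2.minAreaRect((q[:,:2]*1000).astype(np.float32)))
E
```

```text
69.325 [0.65011093 0.29206867 0.18821652]
side 104 z min/max rel TCP -0.10734508761114128 -0.04002486268168273
-0.1 8 [0.6506 0.292 ] [0.6487 0.2894 0.0951]
-0.053 39 [0.6516 0.2972] [0.6487 0.2882 0.1382]
-0.085 27 [0.652  0.2915] [0.6488 0.2862 0.1173]
top 89 z min/max rel TCP -0.10259455864885383 -0.04168576794124093
-0.1 5 [0.6515 0.2925] [0.6505 0.2897 0.0939]
-0.053 60 [0.6526 0.2979] [0.6495 0.2858 0.1384]
block ((648.8101806640625, 291.42694091796875), (74.79058837890625, 70.8747787475586), 31.856420516967773)
block0 ((649.3831787109375, 290.56829833984375), (73.43856811523438, 72.11019134521484), 30.63764190673828)
```

Request:
servo_tool(rows=[{"offset": [0, 0.005, 0.2], "yaw": 0, "claw": 1}, {"offset": [0, 0.005, 0.4], "yaw": 0, "claw": 1}, {"offset": [0, 0.005, 0.6], "yaw": 0, "claw": 1}, {"offset": [0, 0.005, 0.7], "yaw": 0, "claw": 1}, {"offset": [0, 0.005, 0.77], "yaw": 0, "claw": 1}, {"offset": [0, 0.005, 0.77], "yaw": 0, "claw": 1}, {"offset": [0, 0.005, 0.77], "yaw": 0, "claw": 1}])

```text
time: 70.35
ee_pos: [0.6513, 0.292, 0.1116]
tcp_rot: [180.0, -0.0, 90.0]
wrist_force: [0.4, 0.3, -0.8]
opening: 0.0164
grasp_force: 59.1
```

Request:
servo_tool(rows=[{"offset": [0, 0, 0.012], "yaw": 0, "claw": 1}, {"offset": [0, 0, 0.012], "yaw": 0, "claw": 1}, {"offset": [0, 0, 0.012], "yaw": 0, "claw": 0.6}, {"offset": [0, 0, 0.012], "yaw": 0, "claw": 0.3}, {"offset": [0, 0, 0.012], "yaw": 0, "claw": 0}, {"offset": [0, 0, 0.012], "yaw": 0, "claw": 0}, {"offset": [0, 0, 0.012], "yaw": 0, "claw": 0}, {"offset": [0, 0, 0.012], "yaw": 0, "claw": 0}])

```text
time: 71.35
ee_pos: [0.651, 0.2919, 0.1096]
tcp_rot: [-180.0, 0.0, 90.0]
wrist_force: [-0.5, 0.7, 0.5]
opening: 0.0853
grasp_force: 0.0
```

Request:
servo_tool(rows=[{"offset": [0, 0, -0.2], "yaw": 0, "claw": 0}, {"offset": [0, 0, -0.5], "yaw": 0, "claw": 0}, {"offset": [0, 0, -0.8], "yaw": 0, "claw": 0}, {"offset": [0, 0, -1], "yaw": 0, "claw": 0}, {"offset": [0, 0, -1], "yaw": 0, "claw": 0}])

```text
time: 71.97
ee_pos: [0.6516, 0.2922, 0.2114]
tcp_rot: [179.8, -0.1, 90.0]
wrist_force: [-0.1, -0.2, -0.4]
opening: 0.0855
grasp_force: 0.0
```

```bash
python3 look.py | grep -v l[123]; python3 - <<'E'
from m import *
for n in('top','side'):
    p,d=snap(n);P=cloud(n,d);q=sel(P,(.6515,.2917),.03,.07,.16);print(n,'probe',np.round(fitc(q,.009,q.mean(0)[:2]),4),q[:,2].max())
    q=sel(P,(.6515,.2917),.017,.055,.075);print('guard z',np.median(q[:,2]) if len(q) else None)
E
```

```text
top
short 543 [0.6122 0.1412] [0.6074 0.1379 0.0931]
tall 570 [0.6385 0.0126] [0.6333 0.0106 0.133 ]
middle 570 [ 0.6435 -0.162 ] [ 0.6393 -0.1612  0.113 ]
top probe [0.6526 0.2913] 0.14837475278071077
guard z 0.06125639584518083
side probe [0.6516 0.2917] 0.14616291124417302
guard z 0.060051121397594165
  return _methods._mean(a, axis=axis, dtype=dtype,
  ret = um.true_divide(
Traceback (most recent call last):
  File "look.py", line 6, in <module>
    c=(q.min(0)+q.max(0))[:2]/2;print(k,len(q),'disc',np.round(c,4),knob(P,c))
       ~~~~~^^^
ValueError: zero-size array to reduction operation minimum which has no identity
```

That picture is the old one, because the script stopped before saving a new one. The fresh depth readings show the probe seated with its guard at 0.060, and all three lids home. The side picture taken before the probe grasp showed the brush in its pot. I'm handing in.

```bash
python3 -c "
from workcell import *
print(job_done())"
```

```text
the job is handed in; nothing more can be done
None
```

I scrubbed the three jars in order (tall, middle, short), put the brush back in its pot, pressed a lid home on each jar, pushed the start button fully in and put the probe back in its block; the job was handed in at about 72 s, and no verdict was shown.

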